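Make up the shaft-checking and ferrule-fitting kits

TASK

Make up two club-repair kits from the stock on the bench. For shaft checking, use the large tray: seat the V block in the rectangular pocket with its V upward and along the pocket, lay the test bar centred in the V, and put the ring gauge flat in the round pocket. For ferrule fitting, use the small tray: stand the tall slim mandrel on its flange in the larger pocket and the ferrule on end in the smaller one; leave the short stout mandrel standing where it is in the stock.

Things in the scene. Friction and masses are not known exactly. Their poses are not given: they have to be found in the camera images.
- check_tray: Large kit tray, fixed: plywood with hardwood edge, 102 (x) x 182 (y) mm, 15 mm high. Origin: centre of its underside; x short way, y long way, z up. Two pockets 8 mm deep, black floors 6 mm above the bench: rectangular, 62 (x) x 72 (y) mm, centred at x 0, y +38 mm (for the V block); round, 60 mm across, at x 0, y -44 mm (for the ring gauge). May have changed places with the small tray.
- ferrule_tray: Small kit tray, fixed: plywood with hardwood edge, 82 (x) x 152 (y) mm, 15 mm high. Origin: centre of its underside; x short way, y long way, z up. Two round pockets 8 mm deep, black floors 6 mm above the bench: the larger, 38 mm across, at x 0, y +36 mm (for the tall mandrel); the smaller, 30 mm across, at x 0, y -36 mm (for the ferrule).
- v_block_center (a point): V block, loose, in the stock (not the one far right), ground steel, 46 (x) x 56 (y) x 40 (z) mm, 0.35 kg, V upward. This point: its centre, 20 mm above its underside. The 90 degree V runs along its y, 34 mm wide, 17 mm deep. Grip the flat sides 46 mm apart (facing +x and -x, grooved). The test bar seated in the V has its centre 21 mm above this point.
- test_bar_center (a point): Test bar: plain steel cylinder, 26 mm diameter x 70 mm long, 0.24 kg, lying on its side; it can roll if pushed. This point: its centre; its x axis runs along the cylinder (y and z at any roll). It lies lengthwise in the V of the V block, upper half proud of the block; let go within 10 mm above its seat it drops into the V and centres itself across it.
- ring_gauge_center (a point): Ring gauge: bright steel ring with a small hole, 44 mm outside diameter, 14 mm high, lying flat, 0.12 kg. This point: its centre, 7 mm above its underside; z up. Grip it across the outside; fingers do not fit the hole. It is the one in the stock before the drawer cabinet, not the like one lying far to the right behind the vice, out of reach.
- tall_mandrel_center (a point): Tall slim mandrel: steel, 75 mm high, standing on its flange (22 mm diameter, 11 mm high); the shank above is 12 mm in diameter to the top. 0.07 kg. This point: on its axis, 37.5 mm above its underside; z up. Grip it by the shank.
- stout_mandrel_center (a point): Short stout mandrel, which belongs to neither kit: steel, 50 mm high, standing on its flange (30 mm diameter, 12 mm high), shank 16 mm in diameter. This point: on its axis, 25 mm above its underside; z up. It stays where it stands.
- ferrule_center (a point): Ferrule: small black sleeve with fine pale rings, 14 mm diameter x 26 mm high, standing on end, 0.012 kg. This point: its centre, 13 mm above its underside; z up. Grip it across, from any side.
Mind the look-alikes: they are no part of the job. What is shaped like the part that bears ring_gauge_center but turquoise is not meant.

How it is judged (in metres and radians):
At the end, for the whole second after the job is handed in: V block on its pocket floor, V up and lengthwise (0.3 rad); test bar resting in the V, centred within 14 mm; ring gauge, tall mandrel and ferrule on the floors of their pockets, flat or upright (0.1 rad), all within 11 mm of pocket centres; stout mandrel within 15 mm of its start; all at rest (x of v_block_center in the frame of check_tray between -0.011 and 0.011 m and y of v_block_center in the frame of check_tray between 0.027 and 0.049 m and height (world z) of v_block_center below 0.029 m and angle between each of v_block_center, ring_gauge_center, tall_mandrel_center, ferrule_center, stout_mandrel_center's own z axis and vertical below 0.1 rad and angle between the y axis of v_block_center and the y axis of check_tray, either way round below 0.3 rad and x of test_bar_center in the frame of v_block_center between -0.006 and 0.006 m and y of test_bar_center in the frame of v_block_center between -0.014 and 0.014 m and z of test_bar_center in the frame of v_block_center between 0.018 and 0.025 m and angle between the x axis of test_bar_center and the y axis of v_block_center, either way round below 0.12 rad and x of ring_gauge_center in the frame of check_tray between -0.011 and 0.011 m and y of ring_gauge_center in the frame of check_tray between -0.055 and -0.033 m and height (world z) of ring_gauge_center below 0.016 m and x of tall_mandrel_center in the frame of ferrule_tray between -0.011 and 0.011 m and y of tall_mandrel_center in the frame of ferrule_tray between 0.025 and 0.047 m and height (world z) of tall_mandrel_center below 0.0465 m and x of ferrule_center in the frame of ferrule_tray between -0.011 and 0.011 m and y of ferrule_center in the frame of ferrule_tray between -0.047 and -0.025 m and height (world z) of ferrule_center below 0.022 m and distance of stout_mandrel_center from where it was at the start of the episode below 0.015 m and linear speed of each of v_block, test_bar, ring_gauge, tall_mandrel, ferrule below 0.02 m/s and angular speed of each of v_block, test_bar, ring_gauge, tall_mandrel, ferrule below 0.3 rad/s); the robot touches nothing.
It also fails if it takes over 102 s, if anything falls off the work surface, if the arm or the gripper's body presses on something with over 40 N, if the wrist force passes 120 N, or if a joint passes its speed limit or range.

ROBOT

A 6-joint arm with a two-finger parallel gripper is mounted at the origin on a cart in front of the work surface, level with it; the furniture and walls round the work are solid. World frame = base frame: x ahead of the robot, y to its left, z up, the work surface at z = 0. Lengths are in mm, angles in rad, forces in N, time in s.
With the tool pointing down it reaches from about 275 to 975 mm from the base axis. Payload 8.4 kg.
Tool frame: the origin (TCP) lies between the finger pads; the fingertips stand arm.tip_reach ahead of it and the grasp point (between the pads) lies 6 mm ahead of it (arm.tip_reach is the distance from the TCP to the fingertips, in mm); z points along the fingers, y is the line along which they close (so a half turn about z gives the same grasp; the last joint's range is limited). The gripper opens to 92 mm and grips with 3 to 60 N. Pads are 20 mm wide; open, the fingers measure 128 mm over their backs; the gripper's body (75 mm by 189 mm) begins 69 mm behind the grasp point.
Start: joints at [-1.324, 0.353, 1.633, -0, 1.155, -0.002], TCP at [153.899, -605.758, 218.183] pointing down, gripper open.
Joint ranges: [-2.63, 2.63], [-0.92, 2.1], [0.06, 2.66], [-1.3, 4.44], [0, 2.69], [-3.02, 3.02]. Speed limits (rad/s): [2.22, 2.22, 2.79, 3.14, 3.14, 3.14].

INTERFACE

Orientations are given as [roll, pitch, yaw] about the fixed x, y, z axes, in that order (R = Rz(yaw) Ry(pitch) Rx(roll)).
In Python, from plant import sensors, cams, arm gives the robot as it stands.
- The arm moves only by the shell command python3 -m jog 'ROWS' [FORCE]. ROWS is JSON, a list of rows, each an object with "jaw": the opening, from 0 (shut) to 1 (fully open); "slide": the shift along the tool's x, y, z in mm, a list of three; "dr": the turn, a rotation vector about the tool's x, y, z in degrees, a list of three. A call has 1 to 12 rows; each row shifts and turns the commanded pose from where the row before left it, along the tool's axes as they then stand; what a row does not reach is not made up. A row lasts 1/8 s, in which the tool goes at most 62.5 mm and 10.7 degrees, less where a joint would pass 70% of its speed; a pose out of reach is approached as far as the arm can. A call is refused whole if a number of a shift passes 62.5 or a number of a turn 10.7, either way. A call with a gripper value outside its range is refused whole. The fingers move at their own pace and stop on an object; FORCE is the grip in N (left out, the last holds). Time passes only in rows, so rows that do not move let the fingers close. It gives the time, the measured TCP pose, the force, the opening and the grip force at its end, in the units of the state.
- sensors.read_state(): the state, without advancing time (a new reading comes with each control period).
- cams.snapshot(name): name is "side" or "top" or "wrist"; returns the picture (384x512x3 uint8, blue, green, red); there is no depth.
- cams.get_calibration(name): a dict with "fx", "fy", "cx", "cy" (pixels), "dist" ([k1, k2, p1, p2, k3] as OpenCV has them; the pictures are not rectified), "R" (3x3) and "t" (3): a world point X has camera coordinates R X + t. Camera axes: x right, y down, z forward; pixel columns grow to the right and rows downward; lengths in mm; the calibration is good to about 2 mm. A picture is of the moment at which its call begins: read the wrist's pose just before it. get_calibration takes no time and is no camera call; for the wrist camera it gives the pose at the moment of the call.
- arm.hand_in(): hands the job in; it is judged then, once.
The state is a dict: "time": time; "qpos": joint angles; "joint_velocities": joint speeds; "effort": joint torques, N m; "position": TCP position; "tool_rot": TCP orientation; "wrist_force": force on the tool from outside, world axes, zero at the start; "torque": the same for the moment, N m; "finger_gap": finger opening in mm; "gripper_force": force on a finger pad.
Only numpy, scipy, OpenCV 4.12 (cv2) and the standard library are available. Lean on these libraries where they do the work, as an engineer would, in place of code of your own. Each camera call takes 0.05 s, during which the arm holds its last target. There are 200 camera calls.

## Working session

There is one attempt and no reset: what is moved stays moved. The work goes in short steps, Python scripts to look and compute and a shell command to move; the robot and the scene stay as the last step left them, time stands still between calls to the robot, and variables do not carry over. Pictures are saved under pics/ and viewed, at most 14 in all, crops included, and the job is handed in when it is done.

```bash
mkdir -p pics; ls; python3 - <<'E'
from plant import sensors,cams,arm
import cv2
s=sensors.read_state();print(s,arm.tip_reach)
for n in("side","top"):
    im=cams.snapshot(n);cv2.imwrite(f"pics/{n}0.png",im)
    c=cams.get_calibration(n);print(n,c)
E
```

```text
pics
{'time': 0.0, 'qpos': array([-1.32441296e+00,  3.53663343e-01,  1.63411343e+00,  1.83314805e-05,
        1.15521313e+00, -2.41895161e-03]), 'joint_velocities': array([ 1.15775786e-03,  1.41252402e-03,  1.33569118e-03,  2.41132509e-04,
       -6.01827399e-05,  3.99629435e-04]), 'effort': array([ 1.78774688e-03, -5.93835318e+01, -3.34211898e+01,  6.98997709e-02,
        2.35526328e-02, -9.61927549e-05]), 'position': array([ 153.77746729, -605.28360107,  217.46306748]), 'tool_rot': array([-3.14019545e+00, -2.01405990e-05,  2.48794896e-01]), 'wrist_force': array([-0.35776077, -0.18160346,  0.48145882]), 'torque': array([ 0.03809284, -0.00227197, -0.03870789]), 'gripper_force': 0.0, 'finger_gap': 91.5774913510846} 25.0
side {'fx': 498.87823767509127, 'fy': 498.87823767509127, 'cx': 265.0322381595466, 'cy': 196.4644231268291, 'dist': array([0.02231019, 0.        , 0.        , 0.        , 0.        ]), 'R': array([[ 0.99878997,  0.0471743 , -0.01389895],
       [ 0.01798389, -0.61339277, -0.78957323],
       [-0.04577308,  0.78836786, -0.61349893]]), 't': array([-549.39326368,  -65.63597549, 1173.94454595])}
top {'fx': 374.9146653097875, 'fy': 374.9146653097875, 'cx': 251.90594945402907, 'cy': 191.42723440493288, 'dist': array([-0.0028341,  0.       ,  0.       ,  0.       ,  0.       ]), 'R': array([[ 0.00713697, -0.99994476,  0.00771615],
       [-0.99222927, -0.00804001, -0.12416295],
       [ 0.12421813, -0.00677004, -0.99223184]]), 't': array([-195.8988185 ,  560.24086705,  858.73398368])}
```

View pics/top0.png

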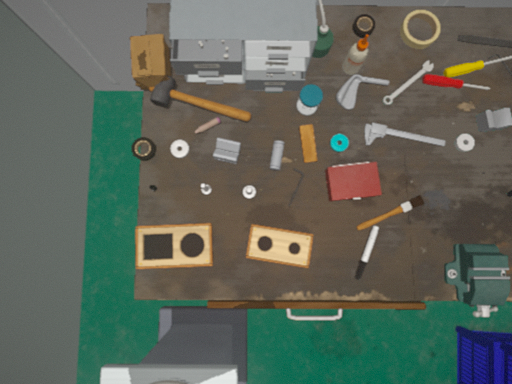

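View pics/side0.png

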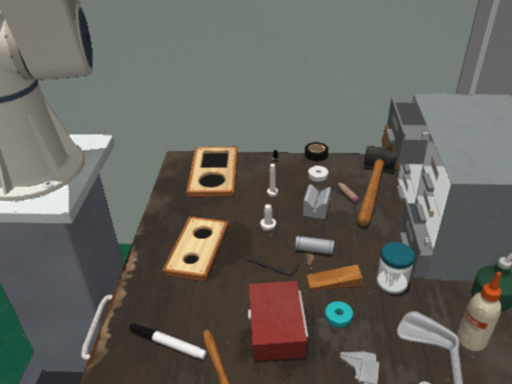

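Top view shows check_tray at (174,246), ferrule_tray at (280,246), ring (180,149), V block (227,149), bar (277,155), a mandrel at (206,188), another at (249,192) and the ferrule at (153,187). The side view shows the mandrel nearer the ferrule (272,180) is the tall one and the one at (268,217) is the stout one. The turquoise ring (340,142) is a decoy.

```bash
cat > h.py <<'E'
import numpy as np, cv2
from plant import sensors,cams,arm
def ray(c,px):
    K=np.array([[c['fx'],0,c['cx']],[0,c['fy'],c['cy']],[0,0,1]])
    u=cv2.undistortPoints(np.array([[px]],float),K,c['dist'])[0,0]
    R=np.array(c['R']);t=np.array(c['t'])
    return -R.T@t, R.T@np.array([u[0],u[1],1])
def onz(c,px,z):
    o,d=ray(c,px); return o+d*(z-o[2])/d[2]
def proj(c,X):
    K=np.array([[c['fx'],0,c['cx']],[0,c['fy'],c['cy']],[0,0,1]])
    return cv2.projectPoints(np.array([X],float),cv2.Rodrigues(np.array(c['R']))[0],np.array(c['t']),K,c['dist'])[0][0,0]
def snap(n,f=None):
    s=sensors.read_state(); c=cams.get_calibration(n); im=cams.snapshot(n)
    if f: cv2.imwrite('pics/'+f,im)
    return im,c,s
def blobs(m,amin=15):
    out=[]
    for k in cv2.findContours(m.astype(np.uint8),cv2.RETR_EXTERNAL,cv2.CHAIN_APPROX_NONE)[0]:
        a=cv2.contourArea(k)
        if a<amin: continue
        M=cv2.moments(k); out.append((M['m10']/M['m00'],M['m01']/M['m00'],a,cv2.minAreaRect(k),k))
    return out
E
python3 - <<'E'
from h import *
np.set_printoptions(precision=1,suppress=True)
c=cams.get_calibration('top');cs=cams.get_calibration('side')
im=cv2.imread('pics/top0.png');sd=cv2.imread('pics/side0.png')
for n,p,z,q in [('check',(174,246),15,(213,170)),('ferr tray',(280,246),15,(196,247)),('ring',(180,149),14,(318,173)),('vb',(227,149),40,(317,200)),('bar',(277,155),13,(315,245)),('tall',(206,188),75,(273,166)),('stout',(249,192),50,(267,207)),('ferrule',(153,187),26,(276,151))]:
    print(n,onz(c,p,z),onz(cs,q,z))
# trays: wood colour
hsv=cv2.cvtColor(im,cv2.COLOR_BGR2HSV)
m=(hsv[...,2]>140)&(hsv[...,1]>50)&(hsv[...,0]<28)
m[:215]=0;m[280:]=0
for b in blobs(m,300):
    print('tray',b[:3],b[3]); 
    for p in cv2.boxPoints(b[3]): print(onz(c,tuple(map(float,p)),15)[:2])
    M=np.zeros(m.shape,np.uint8);cv2.drawContours(M,[b[4]],-1,1,-1)
    for h in blobs((M>0)&(hsv[...,2]<90),20): print('  pocket',h[:3],h[3],onz(c,h[:2],15)[:2])
cv2.imwrite('pics/crop0.png',cv2.resize(im[120:280,125:325],None,fx=4,fy=4,interpolation=cv2.INTER_CUBIC)[:600])
E
```

```text
check [431.1  -6.2  15. ] [432.8 -15.7  15. ]
ferr tray [ 432.9 -260.1   15. ] [ 433.6 -267.7   15. ]
ring [668.8 -13.   14. ] [670.1 -19.6  14. ]
vb [ 663.6 -130.9   40. ] [ 662.  -150.6   40. ]
bar [ 656.  -253.3   13. ] [ 656.1 -253.    13. ]
tall [563.8 -86.6  75. ] [571.6 -83.7  75. ]
stout [ 558.5 -184.7   50. ] [ 563.5 -188.2   50. ]
ferrule [571.8  46.8  26. ] [573.8  50.4  26. ]
tray (279.34088171524934, 245.69661928852486, 2075.5) ((279.4729919433594, 245.66217041015625), (63.95120620727539, 34.03059005737305), 9.462322235107422)
[ 405.9 -176.7]
[ 485.9 -189.5]
[ 461.8 -341.7]
[ 382.2 -327.3]
  pocket (294.02359882005896, 248.0324483775811, 56.5) ((294.0, 248.0), (8.0, 8.0), 90.0) [ 428.3 -293.8]
  pocket (264.52232142857144, 243.07589285714286, 112.0) ((264.5, 243.0), (12.0, 11.0), 90.0) [ 439.6 -222.9]
tray (173.42779725852725, 245.62984805015404, 3137.0) ((173.43960571289062, 245.61131286621094), (42.78566360473633, 76.75357818603516), 87.51044464111328)
[478.3  91.2]
[487.7 -93.2]
[386.3 -99.7]
[377.2  82.1]
  pocket (191.85485347985346, 244.71382783882783, 364.0) ((191.5, 245.0), (22.0, 21.0), 90.0) [434.5 -48.8]
  pocket (157.66114333057166, 246.13615023474176, 603.5) ((157.5, 246.0), (24.0, 27.0), 90.0) [430.5  32.9]
```

View pics/crop0.png

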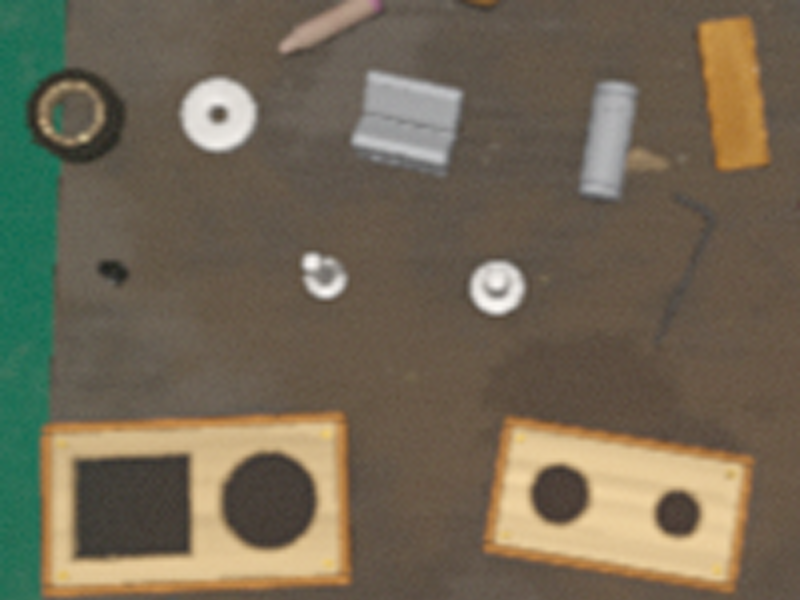

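Crop shows V-line direction about -9° from world y, the bar axis about -8° from x, and tray yaws of about +2.8° (check) and -9° (ferrule). Pocket spacings of 81.8 and 71.8 mm match the given 82 and 72. Next I bring the wrist camera over the stock.

```bash
python3 -m jog '[{"jaw":1,"slide":[0,0,-10],"dr":[0,0,-9.5]},{"jaw":1,"slide":[0,0,-10],"dr":[0,0,-9.5]},{"jaw":1,"slide":[0,0,-10],"dr":[0,0,-9.5]},{"jaw":1,"slide":[0,0,-10],"dr":[0,0,-9.5]},{"jaw":1,"slide":[0,0,-10],"dr":[0,0,-9.5]},{"jaw":1,"slide":[0,0,-10],"dr":[0,0,-9.5]},{"jaw":1,"slide":[0,0,-10],"dr":[0,0,-9.5]},{"jaw":1,"slide":[0,0,-10],"dr":[0,0,-9.3]}]' 20
python3 -m jog '[{"jaw":1,"slide":[42,35,0],"dr":[0,0,0]},{"jaw":1,"slide":[42,35,0],"dr":[0,0,0]},{"jaw":1,"slide":[42,35,0],"dr":[0,0,0]},{"jaw":1,"slide":[42,35,0],"dr":[0,0,0]},{"jaw":1,"slide":[42,35,0],"dr":[0,0,0]},{"jaw":1,"slide":[42,35,0],"dr":[0,0,0]},{"jaw":1,"slide":[42,35,0],"dr":[0,0,0]},{"jaw":1,"slide":[42,35,0],"dr":[0,0,0]},{"jaw":1,"slide":[42,35,0],"dr":[0,0,0]},{"jaw":1,"slide":[42,35,0],"dr":[0,0,0]},{"jaw":1,"slide":[42,35,0],"dr":[0,0,0]},{"jaw":1,"slide":[0,0,0],"dr":[0,0,0]}]'
python3 - <<'E'
from h import *
im,c,s=snap('wrist','w1.png'); np.set_printoptions(precision=2,suppress=True)
print(s['position'],s['tool_rot'],s['qpos'],c)
for p in [(0,0),(511,0),(511,383),(0,383),(256,192)]: print(p,onz(c,p,0))
E
```

```text
time: 1.1
position: [153.8, -605.5, 298.1]
tool_rot: [-3.141, -0.001, 1.577]
wrist_force: [-0.6, 0.3, -0.2]
finger_gap: 91.9
gripper_force: 0.0
time: 2.6
position: [540.0, -140.7, 297.6]
tool_rot: [-3.141, -0.001, 1.576]
wrist_force: [-0.3, -0.4, -0.7]
finger_gap: 91.8
gripper_force: 0.0
[ 539.95 -140.74  297.62] [-3.14 -0.    1.58] [-0.26  0.18  1.68  0.    1.28 -0.26] {'fx': 272.3445154108478, 'fy': 272.3445154108478, 'cx': 258.8754948685784, 'cy': 189.83713157351596, 'dist': array([-0.06,  0.  ,  0.  ,  0.  ,  0.  ]), 'R': array([[ 1.  ,  0.  , -0.  ],
       [ 0.  , -0.96,  0.28],
       [ 0.  , -0.28, -0.96]]), 't': array([-538.56, -190.73,  428.22])}
(0, 0) [117.51 123.02  -0.  ]
(511, 0) [945.54 125.46   0.  ]
(511, 383) [1191.74 -711.21    0.  ]
(0, 383) [-130.38 -721.52    0.  ]
(256, 192) [ 534.39 -200.03    0.  ]
```

View pics/w1.png

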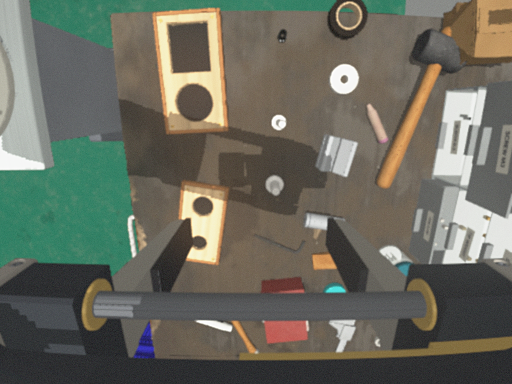

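Wrist view shows ring (344,79), V block (337,156), bar (318,220, partly by a finger), tall mandrel (279,122), stout (275,185), ferrule (282,36), trays left at (191,70) and (203,222). Now I measure these and cross-check against the top view.

```bash
cat > m.py <<'E'
from h import *
np.set_printoptions(precision=1,suppress=True)
im=cv2.imread('pics/w1.png');c=cams.get_calibration('wrist')
ct=cams.get_calibration('top');it=cv2.imread('pics/top0.png')
g=cv2.cvtColor(im,cv2.COLOR_BGR2HSV)
def pick(img,box,f):
    x0,y0,x1,y1=box; m=np.zeros(img.shape[:2],bool); m[y0:y1,x0:x1]=f(cv2.cvtColor(img,cv2.COLOR_BGR2HSV)[y0:y1,x0:x1]); 
    return max(blobs(m,5),key=lambda b:b[2])
br=lambda h:(h[...,2]>130)&(h[...,1]<60); dk=lambda h:h[...,2]<40
for n,bw,bt,f,zs in [('ring',(325,60,365,98),(165,136,195,163),br,14),('vb',(314,128,362,182),(210,132,244,166),br,38),('bar',(302,205,338,232),(265,135,290,175),br,14),
  ('tall',(265,108,295,135),(196,178,216,200),br,75),('stout',(262,172,290,200),(238,182,260,203),lambda h:(h[...,2]>90)&(h[...,1]<70),20),('ferr',(272,24,294,46),(146,180,160,194),dk,13)]:
    a=pick(im,bw,f);b=pick(it,bt,f if n!='ferr' else (lambda h:h[...,2]<50))
    print(n,np.array(a[:3]),a[3],onz(c,a[:2],zs),'| top',np.array(b[:3]),onz(ct,b[:2],zs))
m=(g[...,2]>140)&(g[...,1]>50)&(g[...,0]<28);m[:,:140]=0;m[:,235:]=0
for b in blobs(m,1000):
    M=np.zeros(m.shape,np.uint8);cv2.drawContours(M,[b[4]],-1,1,-1)
    print('tray',np.array([onz(c,tuple(map(float,p)),15)[:2] for p in cv2.boxPoints(b[3])]).tolist())
    for h in blobs((M>0)&(g[...,2]<95),60): print('  pocket',np.array(h[:3]),h[3][1:],onz(c,h[:2],14)[:2])
E
python3 m.py; python3 - <<'E'
import cv2
im=cv2.imread('pics/w1.png')[5:275,150:370]
cv2.imwrite('pics/w1c.png',cv2.resize(im[:200],None,fx=3,fy=3,interpolation=cv2.INTER_CUBIC))
E
```

```text
ring [343.8  78.6 705.5] ((343.7500305175781, 78.7500228881836), (28.991374969482422, 31.11269760131836), 45.0) [670.  -12.2  14. ] | top [179.1 148.2 258. ] [670.8 -10.7  14. ]
vb [338.9 155.1 998.5] ((338.7169494628906, 155.4905548095703), (30.21932029724121, 37.63679122924805), 15.945395469665527) [ 664.3 -129.    38. ] | top [226.5 149.  419. ] [ 664.2 -129.6   38. ]
bar [316.1 221.5 267.5] ((316.12164306640625, 221.77027893066406), (21.86506462097168, 14.631509780883789), 9.462322235107422) [ 640.6 -252.1   14. ] | top [276.7 154.4 219.5] [ 657.4 -252.6   14. ]
tall [278.3 122.  186.5] ((278.5, 122.0), (16.0, 15.0), 90.0) [564.7 -77.3  75. ] | top [205.3 188.5  83.5] [562.7 -85.1  75. ]
stout [274.1 184.5 281. ] ((274.0, 185.0), (20.0, 18.0), 90.0) [ 563.6 -182.4   20. ] | top [248.4 190.7 324. ] [ 565.4 -183.3   20. ]Traceback (most recent call last):
  File "m.py", line 12, in <module>
    a=pick(im,bw,f);b=pick(it,bt,f if n!='ferr' else (lambda h:h[...,2]<50))
  File "m.py", line 8, in pick
    return max(blobs(m,5),key=lambda b:b[2])
ValueError: max() iterable argument is empty
```

View pics/w1c.png

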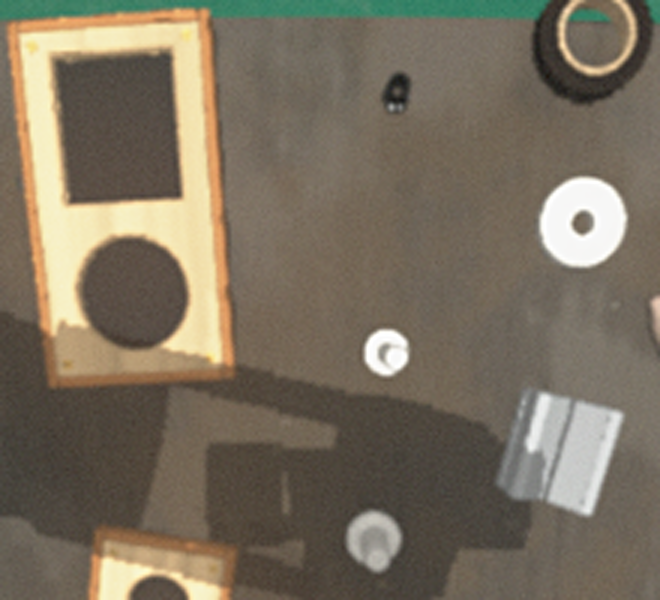

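```bash
sed -i "s/dk=lambda h:h\[...,2\]<40/dk=lambda h:h[...,2]<58/; s/h\[...,2\]<50)/h[...,2]<58)/" m.py; python3 m.py | tail -7; python3 - <<'E'
from h import *
np.set_printoptions(precision=1,suppress=True)
c=cams.get_calibration('wrist')
C=lambda x,y:(150+(x+.5)/3-.5,5+(y+.5)/3-.5)
for n,p,z in [('ferr mid',(397,92),13),('fer top',(398,83),26),('vA',(573,400),23),('vB',(545,497),23),('vb TR',(623,411),40),('vb BR',(592,515),40),('vb TL',(528,391),40),('vb BL',(498,482),40),('vb BL2',(513,497),40),('tall fl',(386,352),11),('tall top',(397,355),75),('st fl',(373,540),12),('st top',(377,558),50)]:
    print(n,onz(c,C(*p),z))
E
```

```text
stout [274.1 184.5 281. ] ((274.0, 185.0), (20.0, 18.0), 90.0) [ 563.6 -182.4   20. ] | top [248.4 190.7 324. ] [ 565.4 -183.3   20. ]
ferr [281.9  34.4  42. ] ((281.85296630859375, 34.088233947753906), (6.5484619140625, 8.973817825317383), 14.03624439239502) [571.8  50.3  13. ] | top [153.  187.3  11.5] [572.8  50.2  13. ]
tray [[374.13856964193496, -329.78212894904914], [404.80687513043506, -178.58744617455665], [485.6345358830918, -188.77998406164485], [462.7783409366883, -341.2313236201069]]
  pocket [202.8 205.2 190.5] ((16.970561981201172, 14.849241256713867), 45.0) [ 439.6 -222. ]
tray [[376.56808765564637, 83.14217117884223], [478.5707792887417, 87.79949599767664], [487.7597903137207, -91.86309566578194], [375.9366044971178, -99.37153474382556]]
  pocket [194.4 102.7 878.5] ((34.64822769165039, 33.23401641845703), 45.0) [435.  -49.7]
  pocket [ 189.4   47.2 1612. ] ((47.16554641723633, 37.33345031738281), 85.91438293457031) [431.3  32.2]
ferr mid [572.  49.  13.]
fer top [571.4  49.8  26. ]
vA [ 669.3 -103.6   23. ]
vB [ 658.1 -156.8   23. ]
vb TR [ 691.  -107.3   40. ]
vb BR [ 679.7 -162.9   40. ]
vb TL [640.6 -97.6  40. ]
vb BL [ 627.8 -145.3   40. ]
vb BL2 [ 636.3 -153.3   40. ]
tall fl [569.1 -79.8  11. ]
tall top [569.9 -78.7  75. ]
st fl [ 563.9 -184.8   12. ]
st top [ 564.1 -184.4   50. ]
```

V block centre (663.5,-130.5), yaw -11.7°. The views agree within 2 mm for the ring, ferrule and both mandrels. Picking the V block.

```bash
python3 -m jog '[{"jaw":1,"slide":[3.4,41.2,20],"dr":[0,0,0]},{"jaw":1,"slide":[3.4,41.2,20],"dr":[0,0,0]},{"jaw":1,"slide":[3.4,41.2,20],"dr":[0,0,0]},{"jaw":1,"slide":[0,0,30],"dr":[0,0,6]},{"jaw":1,"slide":[0,0,30],"dr":[0,0,6]},{"jaw":1,"slide":[0,0,35],"dr":[0,0,0]},{"jaw":1,"slide":[0,0,35],"dr":[0,0,0]},{"jaw":1,"slide":[0,0,30],"dr":[0,0,0]},{"jaw":1,"slide":[0,0,20],"dr":[0,0,0]},{"jaw":1,"slide":[0,0,15],"dr":[0,0,0]},{"jaw":1,"slide":[0,0,6.5],"dr":[0,0,0]},{"jaw":1,"slide":[0,0,0],"dr":[0,0,0]}]' 40
python3 -m jog '[{"jaw":0.4,"slide":[0,0,0],"dr":[0,0,0]},{"jaw":0.4,"slide":[0,0,0],"dr":[0,0,0]},{"jaw":0.4,"slide":[0,0,0],"dr":[0,0,0]},{"jaw":0.4,"slide":[0,0,0],"dr":[0,0,0]},{"jaw":0.4,"slide":[0,0,0],"dr":[0,0,0]},{"jaw":0.4,"slide":[0,0,0],"dr":[0,0,0]}]' 40
```

```text
time: 4.15
position: [662.2, -133.2, 36.9]
tool_rot: [3.141, 0.0, 1.362]
wrist_force: [0.4, -0.3, 0.9]
finger_gap: 92.0
gripper_force: 0.0
time: 4.9
position: [662.4, -133.2, 36.9]
tool_rot: [3.141, -0.0, 1.362]
wrist_force: [2.0, 0.4, 1.0]
finger_gap: 45.5
gripper_force: 40.0
```

```bash
cat >> h.py <<'E'
def go(x,y,z=None):
    "tool-frame slide from the measured pose to world target"
    s=sensors.read_state(); p=s['position']; a=s['tool_rot'][2]
    dx,dy=x-p[0],y-p[1]
    print('pos',p.round(1),'yaw deg',round(np.degrees(a),2),'slide x,y,z',round(dx*np.cos(a)+dy*np.sin(a),1),round(dx*np.sin(a)-dy*np.cos(a),1),None if z is None else round(p[2]-z,1))
E
python3 -m jog '[{"jaw":0.4,"slide":[0,0,-20],"dr":[0,0,0]},{"jaw":0.4,"slide":[0,0,-40],"dr":[0,0,0]},{"jaw":0.4,"slide":[0,0,-40],"dr":[0,0,-7.4]},{"jaw":0.4,"slide":[0,0,-20],"dr":[0,0,-7.4]},{"jaw":0.4,"slide":[29,-37,0],"dr":[0,0,0]},{"jaw":0.4,"slide":[29,-37,0],"dr":[0,0,0]},{"jaw":0.4,"slide":[29,-37,0],"dr":[0,0,0]},{"jaw":0.4,"slide":[29,-37,0],"dr":[0,0,0]},{"jaw":0.4,"slide":[29,-37,0],"dr":[0,0,0]},{"jaw":0.4,"slide":[29,-37,0],"dr":[0,0,0]},{"jaw":0.4,"slide":[0,0,0],"dr":[0,0,0]},{"jaw":0.4,"slide":[0,0,0],"dr":[0,0,0]}]'
python3 -c "
from h import *
go(431.1,29.8,43)
im,c,s=snap('wrist','w2.png')
cv2.imwrite('pics/w2c.png',cv2.resize(im,None,fx=1.5,fy=1.5))"
```

```text
time: 6.4
position: [432.4, 29.7, 157.6]
tool_rot: [3.14, 0.0, 1.621]
wrist_force: [1.3, -0.3, -4.1]
finger_gap: 44.9
gripper_force: 40.0
pos [432.4  29.7 157.6] yaw deg 92.89 slide x,y,z 0.2 -1.3 114.6
```

View pics/w2c.png

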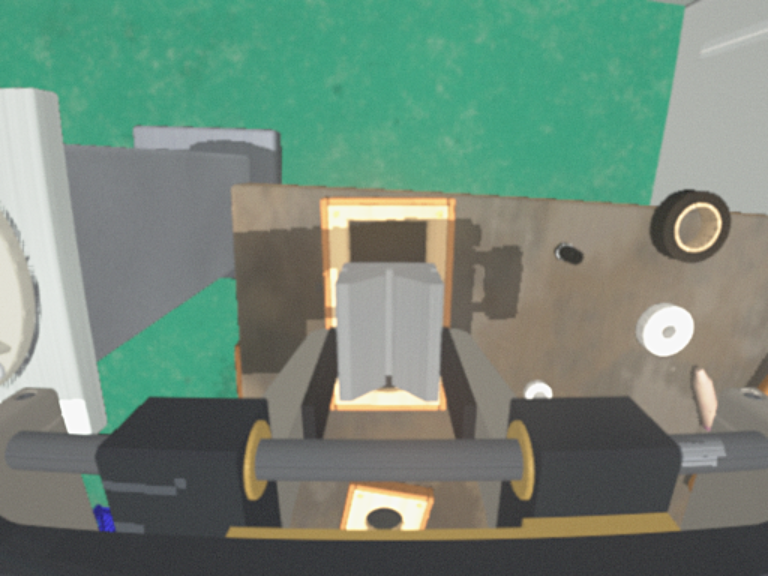

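V block is held level, V along the fingers; its far top edge is at (390,263) and near edge about (388,399) in the 1.5x picture. Checking its offset in the grip.

```bash
python3 -c "
from h import *
c=cams.get_calibration('wrist')
for p in [(345,263),(438,263),(345,400),(435,400)]: print(onz(c,(p[0]/1.5,p[1]/1.5),161).round(1))
go(431.1,29.8,43)"
```

```text
[412.3  69.8 161. ]
[450.4  71.7 161. ]
[413.5   5.9 161. ]
[454.5   7.8 161. ]
pos [432.7  29.5 157.5] yaw deg 92.86 slide x,y,z 0.4 -1.6 114.5
```

```bash
python3 -c "
from h import *
im=cv2.cvtColor(cv2.imread('pics/w2.png'),cv2.COLOR_BGR2GRAY)
for x in (235,245,275,285): print(x,im[168:190,x],'near',im[256:276,x])
c=cams.get_calibration('wrist')
b=np.array([432.7,32.2,0]);a=np.radians(2.86)
for sx in(-23,23):
  for sy in (-28,28):
    X=b+[sx*np.cos(a)-sy*np.sin(a),sx*np.sin(a)+sy*np.cos(a),161]; print(sx,sy,proj(c,X).round(1),proj(c,X-[0,0,40]).round(1))"
```

```text
235 [ 79  84  73  73  73  81  94 133 152 149 148 149 149 156 152 153 149 151
 150 151 155 162] near [169 173 169 172 171 171 171 169 171 170 203 241 247 238 213 212 208 175
 132 120]
245 [ 85  85  84  80  83  85 100 134 151 154 150 155 150 152 155 152 151 154
 162 167 167 166] near [168 169 166 168 166 189 236 246 244 243 244 244 244 234 211 213 210 174
 131 116]
275 [ 83  85  85  83  81  82  92 131 152 153 151 150 149 154 154 150 151 149
 159 166 168 169] near [170 169 171 174 168 168 169 217 244 245 245 244 245 243 220 216 207 176
 131 124]
285 [169 168 168 169 169 167 167 157 146 149 150 150 151 151 148 149 150 147
 146 144 154 159] near [175 181 179 178 179 176 178 177 181 177 176 203 238 238 215 213 213 174
 132 124]
-23 -28 [226.5 270. ] [231.8 243. ]
-23 28 [223.3 191.9] [229.7 176.9]
23 -28 [293.4 269.9] [287.5 242.9]
23 28 [296.8 191.8] [289.7 176.9]
```

```bash
python3 -m jog '[{"jaw":0.4,"slide":[-2,-1.5,30],"dr":[0,0,0]},{"jaw":0.4,"slide":[0,0,35],"dr":[0,0,0]},{"jaw":0.4,"slide":[0,0,25],"dr":[0,0,0]},{"jaw":0.4,"slide":[0,0,12],"dr":[0,0,0]},{"jaw":0.4,"slide":[0,0,8],"dr":[0,0,0]},{"jaw":0.4,"slide":[0,0,3.5],"dr":[0,0,0]},{"jaw":0.4,"slide":[0,0,0],"dr":[0,0,0]},{"jaw":0.4,"slide":[0,0,0],"dr":[0,0,0]}]'
python3 -m jog '[{"jaw":0.7,"slide":[0,0,0],"dr":[0,0,0]},{"jaw":0.7,"slide":[0,0,0],"dr":[0,0,0]},{"jaw":0.7,"slide":[0,0,0],"dr":[0,0,0]},{"jaw":0.7,"slide":[0,0,-30],"dr":[0,0,0]},{"jaw":0.7,"slide":[0,0,-50],"dr":[0,0,0]},{"jaw":0.7,"slide":[0,0,-50],"dr":[0,0,0]},{"jaw":0.7,"slide":[0,0,0],"dr":[0,0,0]}]'
python3 -c "
from h import *
go(670.4,-11.5)"
```

```text
time: 7.45
position: [430.7, 27.6, 43.7]
tool_rot: [3.141, -0.0, 1.621]
wrist_force: [-0.0, -0.3, -3.7]
finger_gap: 44.9
gripper_force: 40.0
time: 8.32
position: [432.8, 27.7, 176.6]
tool_rot: [3.134, -0.0, 1.621]
wrist_force: [-0.4, -0.2, -0.7]
finger_gap: 64.5
gripper_force: 0.0
pos [432.8  27.7 176.6] yaw deg 92.85 slide x,y,z -51.0 235.3 None
```

```bash
python3 -m jog '[{"jaw":0.85,"slide":[-10.2,47,0],"dr":[0,0,0]},{"jaw":0.85,"slide":[-10.2,47,0],"dr":[0,0,0]},{"jaw":0.85,"slide":[-10.2,47,0],"dr":[0,0,0]},{"jaw":0.85,"slide":[-10.2,47,0],"dr":[0,0,0]},{"jaw":0.85,"slide":[-10.2,47,0],"dr":[0,0,0]},{"jaw":0.85,"slide":[0,0,40],"dr":[0,0,0]},{"jaw":0.85,"slide":[0,0,40],"dr":[0,0,0]},{"jaw":0.85,"slide":[0,0,35],"dr":[0,0,0]},{"jaw":0.85,"slide":[0,0,20],"dr":[0,0,0]},{"jaw":0.85,"slide":[0,0,10],"dr":[0,0,0]},{"jaw":0.85,"slide":[0,0,0],"dr":[0,0,0]}]' 25
python3 -m jog '[{"jaw":0.4,"slide":[0,0,0],"dr":[0,0,0]},{"jaw":0.4,"slide":[0,0,0],"dr":[0,0,0]},{"jaw":0.4,"slide":[0,0,0],"dr":[0,0,0]},{"jaw":0.4,"slide":[0,0,0],"dr":[0,0,0]},{"jaw":0.4,"slide":[0,0,0],"dr":[0,0,0]}]' 25
python3 -c "
from h import *
go(434.8,-49.3,42)"
```

```text
time: 9.7
position: [667.5, -11.6, 28.0]
tool_rot: [-3.141, -0.0, 1.621]
wrist_force: [0.1, 0.5, 0.0]
finger_gap: 78.3
gripper_force: 0.0
time: 10.32
position: [667.5, -11.7, 28.3]
tool_rot: [3.142, 0.0, 1.621]
wrist_force: [0.4, 0.9, 1.1]
finger_gap: 37.2
gripper_force: 0.0
pos [667.5 -11.7  28.3] yaw deg 92.86 slide x,y,z -26.0 -234.3 -13.7
```

```bash
python3 -m jog '[{"jaw":0.9,"slide":[0,0,0],"dr":[0,0,0]},{"jaw":0.9,"slide":[0,0,0],"dr":[0,0,0]},{"jaw":0.9,"slide":[0,0,0],"dr":[0,0,0]},{"jaw":0.9,"slide":[0,0,-40],"dr":[0,0,0]},{"jaw":0.9,"slide":[0,0,-40],"dr":[0,0,0]},{"jaw":0.9,"slide":[0,0,0],"dr":[0,0,0]}]'
python3 -c "
from h import *
im,c,s=snap('wrist','w3.png')
cv2.imwrite('pics/w3c.png',cv2.resize(im,None,fx=1.5,fy=1.5))"
```

```text
time: 11.08
position: [669.9, -11.7, 111.7]
tool_rot: [3.136, 0.0, 1.621]
wrist_force: [0.5, -0.2, 1.3]
finger_gap: 83.2
gripper_force: 0.0
```

View pics/w3c.png

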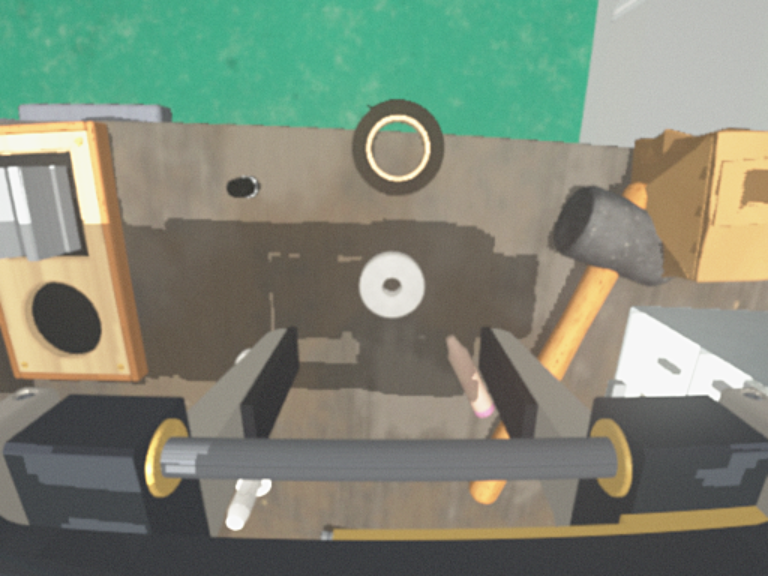

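Ring lies at (391,285) in the 1.5x picture, still flat; V block is seen in its pocket at left. Re-measuring the ring's position.

```bash
python3 -c "
from h import *
c=cams.get_calibration('wrist')
im=cv2.imread('pics/w3.png');g=cv2.cvtColor(im,cv2.COLOR_BGR2HSV)
m=(g[...,2]>140)&(g[...,1]<60);m[:160]=0;m[222:]=0;m[:,:225]=0;m[:,295:]=0
b=max(blobs(m),key=lambda b:b[2]);print(b[:4],onz(c,b[:2],12).round(1),onz(c,b[:2],0).round(1))
for k in [(359,285),(425,285),(391,251),(391,318)]: print(onz(c,(k[0]/1.5,k[1]/1.5),14).round(1))
print(c['R'].round(3),(-c['R'].T@c['t']).round(1),sensors.read_state()['position'])
for n,X in [('tray',(435,-49.3,14)),('ferr',(572,50,26))]: print(n,proj(c,X)*1.5)"
```

```text
(260.8261258241144, 189.49346295675494, 1491.5, ((261.1999816894531, 189.3999786376953), (43.639427185058594, 44.27188491821289), 18.434947967529297)) [670.   -8.6  12. ] [670.3 -12.1   0. ]
[648.4  -9.6  14. ]
[692.5  -7.5  14. ]
[668.6  14.5  14. ]
[671.  -32.1  14. ]
[[ 0.999  0.05   0.003]
 [ 0.047 -0.959  0.279]
 [ 0.017 -0.279 -0.96 ]] [663.4  67.7 276.2] [668.47840945 -11.64101329 109.63737942]
tray [ 61.64738354 324.06894491]
ferr [234.42968008 190.0048851 ]
```

```bash
python3 -m jog '[{"jaw":0.9,"slide":[2,1.8,40],"dr":[0,0,0]},{"jaw":0.9,"slide":[0,0,30],"dr":[0,0,0]},{"jaw":0.9,"slide":[0,0,9],"dr":[0,0,0]},{"jaw":0.55,"slide":[0,0,0],"dr":[0,0,0]},{"jaw":0.55,"slide":[0,0,0],"dr":[0,0,0]},{"jaw":0.55,"slide":[0,0,0],"dr":[0,0,0]},{"jaw":0.55,"slide":[0,0,0],"dr":[0,0,0]}]' 25
python3 -m jog '[{"jaw":0.44,"slide":[0,0,0],"dr":[0,0,0]},{"jaw":0.44,"slide":[0,0,0],"dr":[0,0,0]},{"jaw":0.44,"slide":[0,0,0],"dr":[0,0,0]}]' 25
python3 -c "
from h import *
im,c,s=snap('wrist','w4.png');print(s['position'],s['finger_gap'],s['gripper_force'])
a=snap('side')[0][140:230,250:390]
cv2.imwrite('pics/w4c.png',np.vstack([cv2.resize(im[140:330,60:480],(756,342)),cv2.resize(a,(756,240))[:240]]))"
```

```text
time: 12.0
position: [669.6, -9.6, 30.0]
tool_rot: [3.14, 0.0, 1.621]
wrist_force: [-0.4, -0.3, -0.3]
finger_gap: 50.5
gripper_force: 0.0
time: 12.38
position: [669.2, -9.6, 29.2]
tool_rot: [3.142, -0.0, 1.621]
wrist_force: [-0.4, 0.5, -0.6]
finger_gap: 40.3
gripper_force: 0.0
[669.20328919  -9.58899348  29.2029482 ] 40.279886846552095 0.0
```

View pics/w4c.png

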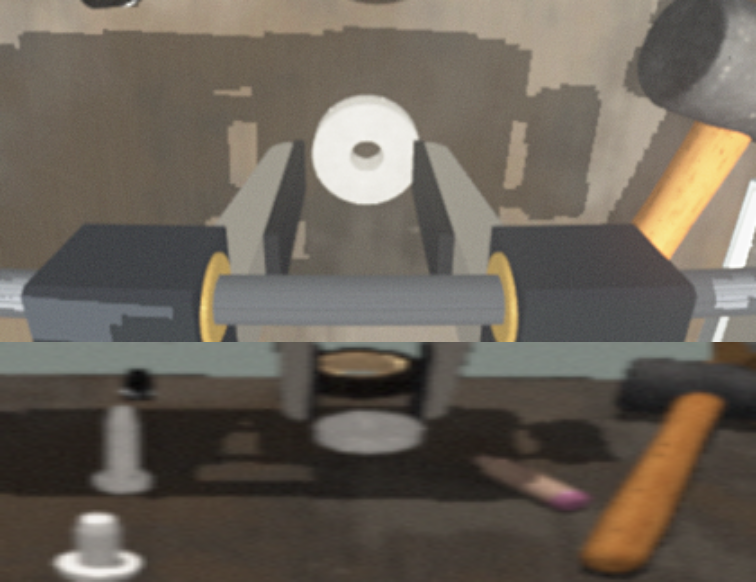

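```bash
python3 -c "
from h import *
c=cams.get_calibration('wrist')
X=sensors.read_state()['position']
for z in (4,12,20,28):
  print(z,[((proj(c,(X[0]+sx*20.1,X[1]+dy,z))-[60,140])*1.8).round(0).tolist() for sx in(-1,1) for dy in (10,-10)])
for z in (7,12,14): print('ring',((proj(c,(670.2,-9,z))-[60,140])*1.8).round(0))
ct=cams.get_calibration('side')
for z in (4,14): print('side', [((proj(ct,(X[0]+sx*20.1,X[1]+dy,z))-[250,140])*[5.4,2.667]+[0,342]).round(0).tolist() for sx in(-1,1) for dy in (10,-10)],((proj(ct,(670.2,-9,z))-[250,140])*[5.4,2.667]+[0,342]).round(0))
t=cams.snapshot('top'); cv2.imwrite('pics/t4.png',t)
print(c['R']@(X)+c['t'])"
```

```text
4 [[312.0, 119.0], [311.0, 163.0], [409.0, 124.0], [405.0, 168.0]]
12 [[311.0, 126.0], [310.0, 171.0], [411.0, 131.0], [407.0, 176.0]]
20 [[309.0, 133.0], [308.0, 180.0], [413.0, 138.0], [409.0, 185.0]]
28 [[307.0, 141.0], [306.0, 190.0], [415.0, 146.0], [411.0, 195.0]]
ring [362. 145.]
ring [362. 150.]
ring [362. 152.]
side [[314.0, 426.0], [315.0, 439.0], [410.0, 426.0], [412.0, 440.0]] [365. 432.]
side [[315.0, 416.0], [316.0, 430.0], [411.0, 417.0], [414.0, 430.0]] [366. 423.]
[  0.64208085  29.78295827 182.10954997]
```

The picture shows the pads ending about 20 mm above where the pose readout puts them (tips at (303,141)/(415,142)), so they closed above the ring. I'll probe down gently with the jaws open around it.

```bash
python3 -m jog '[{"jaw":0.8,"slide":[0,0,0],"dr":[0,0,0]},{"jaw":0.8,"slide":[0,0,0],"dr":[0,0,0]},{"jaw":0.8,"slide":[0,0,0],"dr":[0,0,0]},{"jaw":0.8,"slide":[0,0,4],"dr":[0,0,0]},{"jaw":0.8,"slide":[0,0,0],"dr":[0,0,0]}]' 25
python3 -m jog '[{"jaw":0.8,"slide":[0,0,3],"dr":[0,0,0]},{"jaw":0.8,"slide":[0,0,0],"dr":[0,0,0]}]'
python3 -c "
from h import *
im,c,s=snap('wrist','w5.png');print(s['position'],s['finger_gap'],s['wrist_force'])
a=snap('side','s5.png')[0][140:230,250:390];t=snap('top','t5.png')[0][110:190,140:240]
cv2.imwrite('pics/w5c.png',np.vstack([cv2.resize(im[140:330,60:480],(756,342)),np.hstack([cv2.resize(a,(378,243)),cv2.resize(t,(378,243))])]))"
```

```text
time: 13.15
position: [668.9, -9.5, 24.7]
tool_rot: [-3.141, -0.0, 1.621]
wrist_force: [0.5, 0.7, 0.2]
finger_gap: 73.3
gripper_force: 0.0
time: 13.4
position: [669.0, -9.5, 21.9]
tool_rot: [-3.141, -0.0, 1.621]
wrist_force: [0.5, 0.4, -0.6]
finger_gap: 73.2
gripper_force: 0.0
[669.01078825  -9.53918445  21.87669814] 73.21085029829061 [ 0.50270186  0.38999242 -0.6249503 ]
```

View pics/w5c.png

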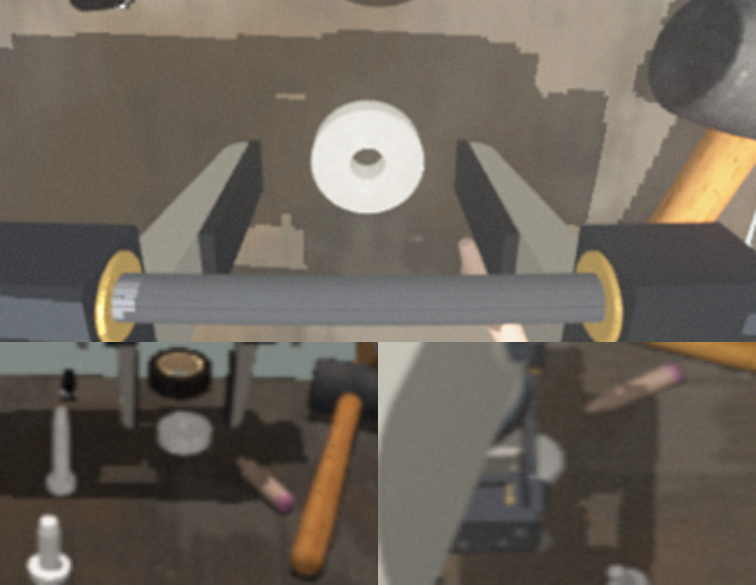

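```bash
python3 -c "
from h import *
cs=cams.get_calibration('side')
for p in [(296.7,171.8),(338.9,171.8)]:
  o,d=ray(cs,p)
  for y in (-30,-19.5,-10,0): print(p,(o+d*(y-o[1])/d[1]).round(1))
print('ring',onz(cs,(250+184/2.7,140+(430-342)/2.7),14).round(1),arm.tip_reach)"
python3 -m jog '[{"jaw":0.8,"slide":[0,0,3],"dr":[0,0,0]},{"jaw":0.8,"slide":[0,0,0],"dr":[0,0,0]}]'
python3 -m jog '[{"jaw":0.8,"slide":[0,0,3],"dr":[0,0,0]},{"jaw":0.8,"slide":[0,0,0],"dr":[0,0,0]}]'
```

```text
(296.7, 171.8) [622.2 -30.   23.7]
(296.7, 171.8) [622.4 -19.5  16.3]
(296.7, 171.8) [622.6 -10.    9.7]
(296.7, 171.8) [622.8   0.    2.7]
(338.9, 171.8) [715.1 -30.   25.4]
(338.9, 171.8) [716.4 -19.5  18.1]
(338.9, 171.8) [717.6 -10.   11.5]
(338.9, 171.8) [718.8   0.    4.5]
ring [670.5 -18.   14. ] 25.0
time: 13.8
position: [669.0, -9.6, 18.9]
tool_rot: [-3.141, -0.0, 1.621]
wrist_force: [0.1, 0.9, -0.3]
finger_gap: 73.6
gripper_force: 0.0
time: 14.05
position: [669.0, -9.6, 15.9]
tool_rot: [-3.141, -0.0, 1.621]
wrist_force: [-0.2, -0.5, 0.1]
finger_gap: 73.7
gripper_force: 0.0
```

```bash
python3 -m jog '[{"jaw":0.8,"slide":[0,0,3],"dr":[0,0,0]},{"jaw":0.8,"slide":[0,0,0],"dr":[0,0,0]}]'
python3 -m jog '[{"jaw":0.8,"slide":[0,0,3],"dr":[0,0,0]},{"jaw":0.8,"slide":[0,0,0],"dr":[0,0,0]}]'
python3 -c "
from h import *
im,c,s=snap('wrist','w6.png');a=snap('side','s6.png')[0][140:230,250:390];print(s['qpos'])
cv2.imwrite('pics/w6c.png',np.vstack([cv2.resize(im[140:330,60:480],(756,342)),cv2.resize(a,(378,243)).repeat(2,1)]))"
```

```text
time: 14.3
position: [669.0, -9.6, 12.9]
tool_rot: [-3.141, -0.0, 1.621]
wrist_force: [0.2, 0.0, 0.3]
finger_gap: 73.3
gripper_force: 0.0
time: 14.55
position: [669.0, -9.6, 9.9]
tool_rot: [-3.141, -0.0, 1.621]
wrist_force: [0.5, -1.1, 0.2]
finger_gap: 73.3
gripper_force: 0.0
[-1.65528160e-02  6.55343025e-01  1.66228531e+00 -9.34854046e-07
  8.24390584e-01 -6.63876456e-02]
```

View pics/w6c.png

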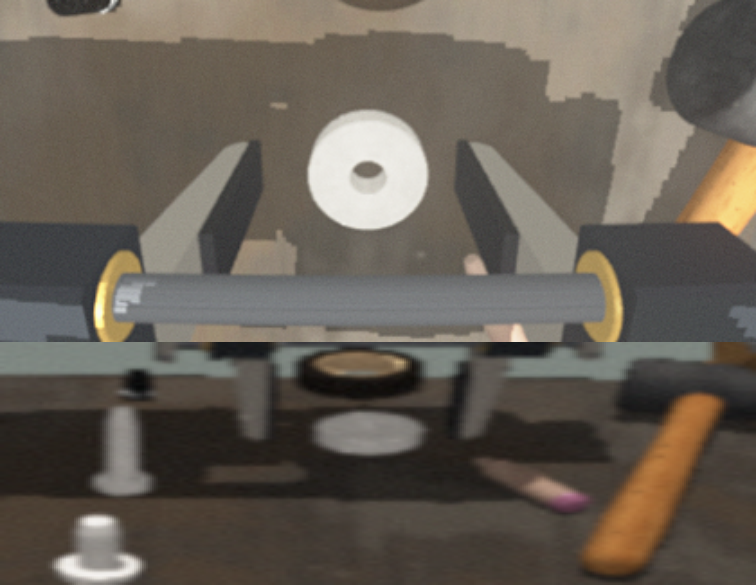

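```bash
python3 -m jog '[{"jaw":0.8,"slide":[0,1,2],"dr":[0,0,0]},{"jaw":0.42,"slide":[0,0,0],"dr":[0,0,0]},{"jaw":0.42,"slide":[0,0,0],"dr":[0,0,0]},{"jaw":0.42,"slide":[0,0,0],"dr":[0,0,0]},{"jaw":0.42,"slide":[0,0,0],"dr":[0,0,0]},{"jaw":0.42,"slide":[0,0,0],"dr":[0,0,0]}]' 25
```

```text
time: 15.4
position: [670.3, -9.5, 8.2]
tool_rot: [3.141, -0.0, 1.621]
wrist_force: [0.9, -0.5, -0.8]
finger_gap: 41.6
gripper_force: 24.9
```

```bash
python3 -m jog '[{"jaw":0.42,"slide":[0,0,-10],"dr":[0,0,0]},{"jaw":0.42,"slide":[0,0,-20],"dr":[0,0,0]},{"jaw":0.42,"slide":[0,0,-40],"dr":[0,0,0]},{"jaw":0.42,"slide":[0,0,-40],"dr":[0,0,0]},{"jaw":0.42,"slide":[0,0,0],"dr":[0,0,0]}]'
python3 -c "
from h import *
im,c,s=snap('wrist','w7.png');print(s['position']);a=snap('side','s7.png')[0][50:230,200:390]
cv2.imwrite('pics/w7c.png',np.hstack([cv2.resize(im[140:330,160:370],(420,380)),cv2.resize(a,(380,380))]))
go(434.8,-49.3)"
```

```text
time: 16.02
position: [673.0, -9.6, 123.4]
tool_rot: [3.134, 0.0, 1.621]
wrist_force: [-0.0, 0.6, -1.9]
finger_gap: 41.2
gripper_force: 24.9
[673.00711607  -9.5530898  123.41054763]
pos [670.3  -9.5 119.2] yaw deg 92.86 slide x,y,z -28.0 -237.2 None
```

View pics/w7c.png

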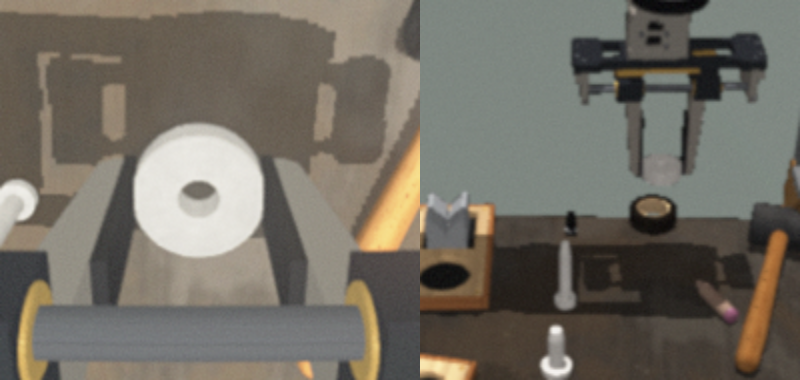

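Ring is held level (centre (199,190) in the left panel); the side panel shows the V block upright in its pocket. Moving over the round pocket.

```bash
python3 -m jog '[{"jaw":0.42,"slide":[-4.7,-39.5,0],"dr":[0,0,0]},{"jaw":0.42,"slide":[-4.7,-39.5,0],"dr":[0,0,0]},{"jaw":0.42,"slide":[-4.7,-39.5,0],"dr":[0,0,0]},{"jaw":0.42,"slide":[-4.7,-39.5,0],"dr":[0,0,0]},{"jaw":0.42,"slide":[-4.7,-39.5,0],"dr":[0,0,0]},{"jaw":0.42,"slide":[-4.7,-39.5,30],"dr":[0,0,0]},{"jaw":0.42,"slide":[0,0,20],"dr":[0,0,0]},{"jaw":0.42,"slide":[0,0,0],"dr":[0,0,0]}]'
python3 -c "
from h import *
im,c,s=snap('wrist','w8.png');go(434.8,-49,19)
g=cv2.cvtColor(im,cv2.COLOR_BGR2HSV);m=(g[...,2]>140)&(g[...,1]<40);m[:195]=0;m[275:]=0;m[:,:220]=0;m[:,300:]=0
for b in blobs(m,200): print(b[:4],onz(c,b[:2],s['position'][2]+5).round(1))
p=proj(c,(434.8,-49.3,14));q=proj(c,(431,32.5,46));print('pred pocket, vb',p,q)
cv2.imwrite('pics/w8c.png',cv2.resize(im[:330,120:400],None,fx=1.8,fy=1.8))"
```

```text
time: 17.12
position: [432.9, -49.4, 66.7]
tool_rot: [-3.137, -0.001, 1.62]
wrist_force: [-0.3, -0.4, -1.4]
finger_gap: 41.7
gripper_force: 24.9
pos [434.2 -49.4  67.6] yaw deg 92.85 slide x,y,z 0.4 0.7 48.6
(258.9919548687761, 235.2607799852833, 3397.5, ((259.0, 235.0), (66.0, 64.0), 90.0)) [432.3 -47.7  71.7]
pred pocket, vb [262.11779883 207.59329469] [263.23335664 107.39844088]
```

View pics/w8c.png

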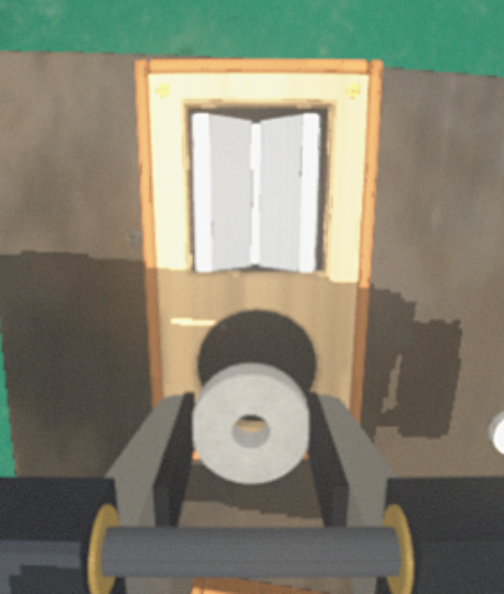

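V block sits cleanly in its pocket; the round pocket's centre is at about (257,368) in the crop, as predicted, and the held ring is 2.5 mm short in x. Lowering.

```bash
python3 -m jog '[{"jaw":0.42,"slide":[-0.7,2.4,20],"dr":[0,0,0]},{"jaw":0.42,"slide":[0,0,14],"dr":[0,0,0]},{"jaw":0.42,"slide":[0,0,8],"dr":[0,0,0]},{"jaw":0.42,"slide":[0,0,4],"dr":[0,0,0]},{"jaw":0.42,"slide":[0,0,0],"dr":[0,0,0]},{"jaw":0.42,"slide":[0,0,2],"dr":[0,0,0]},{"jaw":0.42,"slide":[0,0,0],"dr":[0,0,0]}]'
```

```text
time: 18.05
position: [437.5, -50.1, 20.3]
tool_rot: [3.141, 0.0, 1.621]
wrist_force: [0.5, 0.1, -1.7]
finger_gap: 41.3
gripper_force: 24.9
```

```bash
python3 -m jog '[{"jaw":0.42,"slide":[0,-0.7,1.5],"dr":[0,0,0]},{"jaw":0.42,"slide":[0,0,0],"dr":[0,0,0]},{"jaw":0.6,"slide":[0,0,0],"dr":[0,0,0]},{"jaw":0.6,"slide":[0,0,0],"dr":[0,0,0]},{"jaw":0.6,"slide":[0,0,0],"dr":[0,0,0]},{"jaw":0.6,"slide":[0,0,-30],"dr":[0,0,0]},{"jaw":0.6,"slide":[0,0,-40],"dr":[0,0,0]},{"jaw":0.6,"slide":[0,0,-40],"dr":[0,0,0]},{"jaw":0.6,"slide":[0,0,-30],"dr":[0,0,0]},{"jaw":0.6,"slide":[0,0,0],"dr":[0,0,0]},{"jaw":0.6,"slide":[0,0,0],"dr":[0,0,0]}]'
python3 -c "
from h import *
im,c,s=snap('wrist','w9.png')
g=cv2.cvtColor(im,cv2.COLOR_BGR2HSV)
m=(g[...,2]>120)&(g[...,1]<40);m[:150]=0;m[240:]=0;m[:,:220]=0;m[:,300:]=0
for b in blobs(m,100): print(b[:4],onz(c,b[:2],20).round(1))
p=proj(c,(434.8,-48.8,14));print('pocket',p)
go(569.3,-80,45)"
```

```text
time: 19.42
position: [436.1, -50.0, 158.0]
tool_rot: [-3.141, -0.0, 1.621]
wrist_force: [-0.3, -0.1, -0.1]
finger_gap: 55.4
gripper_force: 0.0
(259.4102451838879, 181.3884997081144, 1142.0, ((259.0, 181.0), (38.0, 38.0), 90.0)) [436. -49.  20.]
pocket [258.41046789 179.94311334]
pos [435.8 -50.  157.6] yaw deg 92.86 slide x,y,z -36.6 131.8 112.6
```

```bash
python3 -m jog '[{"jaw":0.6,"slide":[-8.9,33,0],"dr":[0,0,0]},{"jaw":0.6,"slide":[-8.9,33,0],"dr":[0,0,0]},{"jaw":0.6,"slide":[-8.9,33,0],"dr":[0,0,0]},{"jaw":0.6,"slide":[-8.9,33,0],"dr":[0,0,0]},{"jaw":0.6,"slide":[0,0,0],"dr":[0,0,0]},{"jaw":0.6,"slide":[0,0,0],"dr":[0,0,0]}]'
python3 -c "
from h import *
im,c,s=snap('wrist','w10.png')
print('pred flange,top',proj(c,(569.3,-79.5,11)),proj(c,(569.3,-79.5,75)))
cv2.imwrite('pics/w10c.png',cv2.resize(im[100:300,160:360],None,fx=3,fy=3))
go(569.3,-79.5,37)"
```

```text
time: 20.23
position: [568.7, -78.9, 157.1]
tool_rot: [-3.138, -0.001, 1.621]
wrist_force: [-0.1, 0.8, -0.3]
finger_gap: 55.4
gripper_force: 0.0
pred flange,top [260.23333173 181.1909938 ] [260.35110147 197.73938401]
pos [568.7 -78.8 157.5] yaw deg 92.86 slide x,y,z -0.7 0.6 120.5
```

View pics/w10c.png

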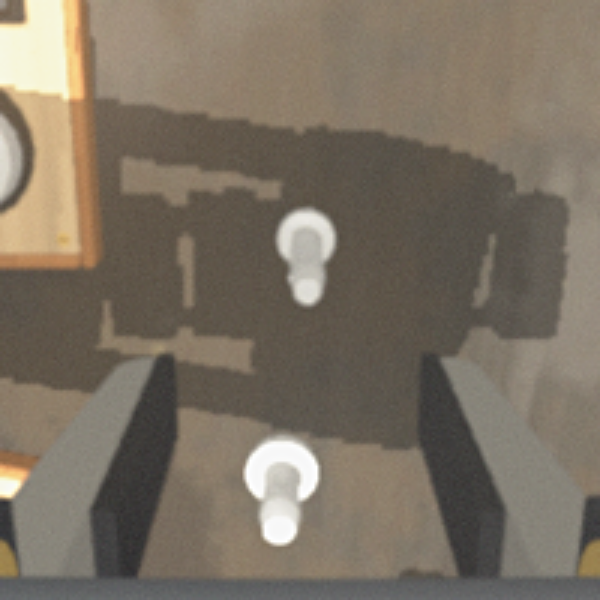

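The tall mandrel's flange is at (306,240) and its top at (308,291) in the crop, within 2 px of prediction; the stout one stands clear at (282,470). Descending to grip the shank.

```bash
python3 -m jog '[{"jaw":0.6,"slide":[0,2,40],"dr":[0,0,0]},{"jaw":0.6,"slide":[0,0,40],"dr":[0,0,0]},{"jaw":0.6,"slide":[0,0,25],"dr":[0,0,0]},{"jaw":0.6,"slide":[0,0,15],"dr":[0,0,0]},{"jaw":0.6,"slide":[0,0,0],"dr":[0,0,0]},{"jaw":0.05,"slide":[0,0,0],"dr":[0,0,0]},{"jaw":0.05,"slide":[0,0,0],"dr":[0,0,0]},{"jaw":0.05,"slide":[0,0,0],"dr":[0,0,0]},{"jaw":0.05,"slide":[0,0,0],"dr":[0,0,0]},{"jaw":0.05,"slide":[0,0,0],"dr":[0,0,0]},{"jaw":0.05,"slide":[0,0,0],"dr":[0,0,0]}]' 20
python3 -c "
from h import *
go(439.6,-222.5,43)"
```

```text
time: 21.65
position: [572.3, -79.0, 38.8]
tool_rot: [3.141, 0.0, 1.621]
wrist_force: [-0.5, 0.0, 1.5]
finger_gap: 11.0
gripper_force: 20.0
pos [572.3 -79.   38.8] yaw deg 92.85 slide x,y,z -136.7 -139.7 -4.2
```

```bash
python3 -m jog '[{"jaw":0.05,"slide":[0,0,-20],"dr":[0,0,0]},{"jaw":0.05,"slide":[0,0,-40],"dr":[0,0,0]},{"jaw":0.05,"slide":[0,0,-30],"dr":[0,0,0]},{"jaw":0.05,"slide":[-34,-35,0],"dr":[0,0,0]},{"jaw":0.05,"slide":[-34,-35,0],"dr":[0,0,0]},{"jaw":0.05,"slide":[-34,-35,0],"dr":[0,0,0]},{"jaw":0.05,"slide":[-34,-35,0],"dr":[0,0,0]},{"jaw":0.05,"slide":[0,0,0],"dr":[0,0,0]},{"jaw":0.05,"slide":[0,0,0],"dr":[0,0,0]}]'
cat > pk.py <<'E'
from h import *
import sys
# pocket seen by wrist camera, wood-bounded dark blob near predicted place; printed with plane estimate
def pockets(im,c):
    g=cv2.cvtColor(im,cv2.COLOR_BGR2HSV)
    for n,X in [('large',(439.6,-222.5,14)),('small',(428.3,-293.6,14)),('ring',(434.8,-49.3,14))]:
        p=proj(c,X)
        if not(20<p[0]<490 and 20<p[1]<364): continue
        m=np.zeros(g.shape[:2],np.uint8);cv2.circle(m,tuple(int(v) for v in p),34,1,-1)
        bs=[b for b in blobs((m>0)&(g[...,2]<75),80)]
        print(n,p.round(1),[(np.round(b[:3],1).tolist(),np.round(b[3][1],1).tolist(),onz(c,b[:2],14).round(1).tolist()) for b in bs])
if __name__=='__main__':
    im,c,s=snap('wrist',sys.argv[1]);print(s['position'],s['finger_gap']);pockets(im,c)
E
python3 pk.py w11.png; python3 -c "
from h import *
go(439.6,-222.5,46)"
```

```text
time: 22.78
position: [439.5, -221.8, 128.8]
tool_rot: [3.141, -0.0, 1.62]
wrist_force: [0.9, -0.2, -0.2]
finger_gap: 11.1
gripper_force: 20.0
[ 439.48966308 -221.77509186  128.78271787] 11.050568769747377
large [259.5 188.4] []
small [246.6 247.3] []
pos [ 439.8 -221.5  128.8] yaw deg 92.86 slide x,y,z -1.0 -0.3 82.8
```

```bash
python3 -m jog '[{"jaw":0.05,"slide":[-1.3,-0.2,30],"dr":[0,0,0]},{"jaw":0.05,"slide":[0,0,25],"dr":[0,0,0]},{"jaw":0.05,"slide":[0,0,12],"dr":[0,0,0]},{"jaw":0.05,"slide":[0,0,6],"dr":[0,0,0]},{"jaw":0.05,"slide":[0,0,5],"dr":[0,0,0]},{"jaw":0.05,"slide":[0,0,3],"dr":[0,0,0]},{"jaw":0.05,"slide":[0,0,0],"dr":[0,0,0]},{"jaw":0.05,"slide":[0,0,1.5],"dr":[0,0,0]},{"jaw":0.05,"slide":[0,0,0],"dr":[0,0,0]}]'
```

```text
time: 23.95
position: [439.1, -223.2, 46.3]
tool_rot: [3.141, 0.0, 1.621]
wrist_force: [-0.1, -0.5, -1.0]
finger_gap: 10.7
gripper_force: 20.0
```

```bash
python3 -m jog '[{"jaw":0.05,"slide":[0,0,1],"dr":[0,0,0]},{"jaw":0.05,"slide":[0,0,0],"dr":[0,0,0]},{"jaw":0.4,"slide":[0,0,0],"dr":[0,0,0]},{"jaw":0.4,"slide":[0,0,0],"dr":[0,0,0]},{"jaw":0.4,"slide":[0,0,0],"dr":[0,0,0]},{"jaw":0.4,"slide":[0,0,-30],"dr":[0,0,0]},{"jaw":0.4,"slide":[0,0,-40],"dr":[0,0,0]},{"jaw":0.4,"slide":[0,0,-45],"dr":[0,0,0]},{"jaw":0.4,"slide":[0,0,-35],"dr":[0,0,0]},{"jaw":0.4,"slide":[0,0,0],"dr":[0,0,0]},{"jaw":0.4,"slide":[0,0,0],"dr":[0,0,0]}]'
python3 -c "
from h import *
im,c,s=snap('wrist','w12.png')
g=cv2.cvtColor(im,cv2.COLOR_BGR2HSV)
p=proj(c,(439.6,-222.5,17)).round(0).astype(int);q=proj(c,(439.6,-222.5,81));print(p,q)
x,y=p
m=(g[...,2]>110)&(g[...,1]<45);m[:y-30]=0;m[y+40:]=0;m[:,:x-30]=0;m[:,x+30:]=0
for b in blobs(m,20): print(np.round(b[:3],1),cv2.boundingRect(b[4]),onz(c,b[:2],40).round(1))
a=snap('side','s12.png')[0];cs=cams.get_calibration('side');print('side pred bottom/top',proj(cs,(439.6,-222.5,6)),proj(cs,(439.6,-222.5,81)))
hs=cv2.cvtColor(a,cv2.COLOR_BGR2HSV);m=(hs[...,2]>110)&(hs[...,1]<45);m[:,:180]=0;m[:,230:]=0;m[:185]=0;m[270:]=0
for b in blobs(m,20): print('side',np.round(b[:3],1),cv2.boundingRect(b[4]))
go(572.2,49.8,10)"
```

```text
time: 25.32
position: [438.6, -222.9, 194.6]
tool_rot: [-3.141, -0.0, 1.621]
wrist_force: [0.7, 0.3, 0.8]
finger_gap: 36.7
gripper_force: 0.0
[260 174] [260.45033925 187.80912512]
[232.3 187.4  40.5] (230, 177, 5, 20) [ 405.9 -235.2   40. ]
[259.  175.9 323. ] (250, 164, 19, 28) [ 437.9 -219.2   40. ]
[250.7 152.9 378. ] (237, 144, 33, 18) [ 426.7 -191.7   40. ]
side pred bottom/top [203.12250038 234.36261391] [199.50036381 204.4145137 ]
side [200.2 223.2 179.5] (196, 204, 11, 34)
pos [ 438.2 -222.7  193.9] yaw deg 92.86 slide x,y,z 265.4 147.4 183.9
```

```bash
python3 -m jog '[{"jaw":0.5,"slide":[38,21,0],"dr":[0,0,0]},{"jaw":0.5,"slide":[38,21,0],"dr":[0,0,0]},{"jaw":0.5,"slide":[38,21,0],"dr":[0,0,0]},{"jaw":0.5,"slide":[38,21,0],"dr":[0,0,0]},{"jaw":0.5,"slide":[38,21,0],"dr":[0,0,0]},{"jaw":0.5,"slide":[38,21,20],"dr":[0,0,0]},{"jaw":0.5,"slide":[37,21,30],"dr":[0,0,0]},{"jaw":0.5,"slide":[0,0,30],"dr":[0,0,0]},{"jaw":0.5,"slide":[0,0,0],"dr":[0,0,0]},{"jaw":0.5,"slide":[0,0,0],"dr":[0,0,0]}]'
python3 -c "
from h import *
im,c,s=snap('wrist','w13.png')
g=cv2.cvtColor(im,cv2.COLOR_BGR2HSV)
print([proj(c,(572.2,49.9,z)).round(1) for z in (0,13,26)])
m=(g[...,2]<50);x,y=proj(c,(572.2,49.9,13)).astype(int);m[:y-28]=0;m[y+28:]=0;m[:,:x-28]=0;m[:,x+28:]=0
for b in blobs(m,20): print(np.round(b[:3],1),cv2.boundingRect(b[4]),onz(c,b[:2],13).round(1))
go(572.2,49.9,14)"
```

```text
time: 26.68
position: [572.6, 48.6, 115.3]
tool_rot: [-3.141, 0.0, 1.62]
wrist_force: [1.2, -0.6, -0.0]
finger_gap: 45.6
gripper_force: 0.0
[array([259.2, 186.4]), array([259.2, 189.8]), array([259.2, 193.4])]
pos [573.1  48.5 116. ] yaw deg 92.81 slide x,y,z 1.5 -0.8 102.0
```

```bash
python3 -c "
from h import *
im=cv2.imread('pics/w13.png');c=cams.get_calibration('wrist')
v=im.max(2); np.set_printoptions(linewidth=200)
print(v[162:216:3,230:290:3])"
```

```text
[[ 95  98  94  94  93  98  99 104 101 104 105 101 102  99 104 106 103 102 100 102]
 [103  99  96  90  92  95 101 104 104 104 101 102 104 106 102 106 105 106 101 104]
 [101 100  95  94  95  94  98 106 103  98 105 108 102 102 107  99 102 105 104 106]
 [ 98  97  95  93  94  96 103 104 105 101 105  99 106 101 104 103 103 104 101 106]
 [100 102  97  92  96  96 105 100 103 102 106 101 105 103 106 105 102 105 105 100]
 [102 105  96  92  94 103 105 102 104 104 104 108 106 105 103 108 103 102 103 105]
 [ 99 101  94  86  96  95 105 105 101 102 143 113 101 105 106 105 101 104 103 104]
 [ 93 102  98  97  96 101 100 100 121  74  52  62 129 103 105 102 104 106 102 104]
 [ 94  97  97  98 104 106 103 103  98  46  48  53  83 106 107 100 107 101 104 101]
 [ 94  97  92  97 102 102 100 103  78  61  91  63  72 105 101 103  99 104  99 101]
 [101 101  97 102 102 101 100  96  84  50  41  47  80  99 101 101 105 103 103  97]
 [109 102 102 103 102  98  99  99  96  57  47  49  93  97  97  98  93  96  97 100]
 [106 104  99 100 100  98 103 101  99  96  86  89  96  94  96  95  97  99 100  94]
 [104 106 105 100 101  99 101 100  97  94 100  98  98  94  99  97 102  98 101  97]
 [108 107 100 104  98  99  96  95  97  97  95  97  98  95  95  93  95  97  93  93]
 [107 103 100  98  97 106 101  98  95  98  94  94  96  93  95  98  97 100  97  95]
 [103 107 101 101  97 107 101 100  95  97  99  96  93  95  96  98  98  95  97  94]
 [100 102 102  99  99 109 102 102  96  99  93  94  97  92  95  94  98  97  97 100]]
```

```bash
python3 -m jog '[{"jaw":0.5,"slide":[1.8,0,35],"dr":[0,0,0]},{"jaw":0.5,"slide":[0,0,35],"dr":[0,0,0]},{"jaw":0.5,"slide":[0,0,20],"dr":[0,0,0]},{"jaw":0.5,"slide":[0,0,11],"dr":[0,0,0]},{"jaw":0.5,"slide":[0,0,0],"dr":[0,0,0]},{"jaw":0.08,"slide":[0,0,0],"dr":[0,0,0]},{"jaw":0.08,"slide":[0,0,0],"dr":[0,0,0]},{"jaw":0.08,"slide":[0,0,0],"dr":[0,0,0]},{"jaw":0.08,"slide":[0,0,0],"dr":[0,0,0]},{"jaw":0.08,"slide":[0,0,0],"dr":[0,0,0]}]' 8
python3 -c "
from h import *
go(428.3,-293.6,21)"
```

```text
time: 27.98
position: [572.9, 50.7, 14.5]
tool_rot: [3.141, -0.0, 1.621]
wrist_force: [0.3, 0.3, 3.4]
finger_gap: 11.6
gripper_force: 8.1
pos [572.9  50.7  14.5] yaw deg 92.86 slide x,y,z -336.7 -161.6 -6.5
```

```bash
python3 -m jog '[{"jaw":0.08,"slide":[0,0,-20],"dr":[0,0,0]},{"jaw":0.08,"slide":[0,0,-45],"dr":[0,0,0]},{"jaw":0.08,"slide":[0,0,-50],"dr":[0,0,0]},{"jaw":0.08,"slide":[-37,-18,-10],"dr":[0,0,0]},{"jaw":0.08,"slide":[-37.5,-18,0],"dr":[0,0,0]},{"jaw":0.08,"slide":[-37.5,-18,0],"dr":[0,0,0]},{"jaw":0.08,"slide":[-37.5,-18,0],"dr":[0,0,0]},{"jaw":0.08,"slide":[-37.5,-18,0],"dr":[0,0,0]},{"jaw":0.08,"slide":[-37.5,-18,0],"dr":[0,0,0]},{"jaw":0.08,"slide":[-37.5,-18,0],"dr":[0,0,0]},{"jaw":0.08,"slide":[-37.5,-18,0],"dr":[0,0,0]},{"jaw":0.08,"slide":[-37,-18,0],"dr":[0,0,0]}]'
python3 -m jog '[{"jaw":0.08,"slide":[0,0,0],"dr":[0,0,0]},{"jaw":0.08,"slide":[0,0,0],"dr":[0,0,0]}]'
python3 -c "
from h import *
im,c,s=snap('wrist','w14.png')
go(428.3,-294,22);v=im.max(2);np.set_printoptions(linewidth=220)
print('pocket',proj(c,(428.3,-293.6,14)),'held',proj(c,s['position']+[0.3,0,11]))
print(v[165:255:4,228:292:4])"
```

```text
time: 29.48
position: [426.8, -294.6, 139.2]
tool_rot: [3.142, -0.0, 1.621]
wrist_force: [0.2, -0.3, 0.4]
finger_gap: 11.6
gripper_force: 8.0
time: 29.72
position: [427.4, -293.0, 139.0]
tool_rot: [-3.141, -0.001, 1.62]
wrist_force: [0.1, -0.1, -0.4]
finger_gap: 11.6
gripper_force: 8.0
pos [ 427.6 -292.6  139. ] yaw deg 92.87 slide x,y,z -1.4 0.6 117.0
pocket [260.1968089  185.86267126] held [260.34041502 241.91751744]
[[243 247 248 248 247 247 247 247 248 249 240 240 232 232 238 242]
 [244 252 249 232 233 236 239 239 236 235 240 237 229 233 237 235]
 [180 236 230 232 232 238 241 221 177 190 241 234 229 235 236 235]
 [173 236 231 230 234 239 132 118 120 121 115 228 228 237 236 233]
 [172 235 229 231 234 206 114 114 115 117 117 146 228 234 235 228]
 [234 232 227 228 237 181 115 113 115 115 112 123 229 235 235 229]
 [248 229 227 229 236 220 106 108 107 113 112 160 231 233 232 225]
 [251 227 227 229 236 234 174 105 108 105 125 218 234 234 228 224]
 [250 227 228 232 236 236 230 214 193 211 220 226 235 233 229 226]
 [249 223 226 232 235 236 232 234 236 234 226 225 233 232 224 224]
 [248 2
[... 164 characters left out ...]
 225 231 232 231 222 228 169]
 [101 100 103 105 126 149 181 120 107 163 194 198 231 231 222 166]
 [ 95 118 143 149 111  77 135 120  94 146  84  77 145 140 148 160]
 [ 97 143 144 145  93  76  74  76  74  67  84  76 142 145 146 128]
 [143 141 143 141  79  72  70  78  73  65  70  75 139 139 144 144]
 [141 144 142 143  72  70  63  66  72  69  67  82 122 144 141 142]
 [137 144 144 140  69  74  68  65  62  63  64  72 113 146 141 144]
 [140 138 141 141  72  68  58  64  64  61  65  73  87 143 141 141]
 [145 144 142 129  62  66  59  59  56  53  73  70  73 144 139 141]
 [144 139 138 109  66  59 139  95  66  94  76  67  64 140 142 140]
 [139 140 135  89  66  60 138 138 142 138  77  69  62 141 142 142]]
```

```bash
python3 -m jog '[{"jaw":0.08,"slide":[-0.7,1.2,40],"dr":[0,0,0]},{"jaw":0.08,"slide":[0,0,40],"dr":[0,0,0]},{"jaw":0.08,"slide":[0,0,20],"dr":[0,0,0]},{"jaw":0.08,"slide":[0,0,8],"dr":[0,0,0]},{"jaw":0.08,"slide":[0,0,5],"dr":[0,0,0]},{"jaw":0.08,"slide":[0,0,3],"dr":[0,0,0]},{"jaw":0.08,"slide":[0,0,0],"dr":[0,0,0]},{"jaw":0.08,"slide":[0,0,0],"dr":[0,0,0]}]'
```

```text
time: 30.78
position: [429.1, -294.3, 23.7]
tool_rot: [3.141, 0.001, 1.62]
wrist_force: [-0.7, 0.4, -0.6]
finger_gap: 11.8
gripper_force: 8.0
```

```bash
python3 -m jog '[{"jaw":0.08,"slide":[0,0,2],"dr":[0,0,0]},{"jaw":0.08,"slide":[0,0,0],"dr":[0,0,0]},{"jaw":0.3,"slide":[0,0,0],"dr":[0,0,0]},{"jaw":0.3,"slide":[0,0,0],"dr":[0,0,0]},{"jaw":0.3,"slide":[0,0,0],"dr":[0,0,0]},{"jaw":0.3,"slide":[0,0,-30],"dr":[0,0,0]},{"jaw":0.3,"slide":[0,0,-45],"dr":[0,0,0]},{"jaw":0.3,"slide":[0,0,-45],"dr":[0,0,0]},{"jaw":0.3,"slide":[0,0,-45],"dr":[0,0,0]},{"jaw":0.3,"slide":[0,0,0],"dr":[0,0,0]},{"jaw":0.3,"slide":[0,0,0],"dr":[0,0,0]}]'
python3 -c "
from h import *
im,c,s=snap('wrist','w15.png');v=im.max(2);np.set_printoptions(linewidth=220)
p=proj(c,(429,-293.6,14));print('pocket',p,'ferrule',proj(c,(429,-293.6,19)));x,y=p.astype(int)
print(x,y);print(v[y-18:y+21:2,x-16:x+18:2])"
python3 -m jog '[{"jaw":0.8,"slide":[6,46,0],"dr":[0,0,0]},{"jaw":0.8,"slide":[6,46,0],"dr":[0,0,0]},{"jaw":0.8,"slide":[6,46,0],"dr":[0,0,0]},{"jaw":0.8,"slide":[6,46,0],"dr":[0,0,0]},{"jaw":0.8,"slide":[6,46,0],"dr":[0,0,0]},{"jaw":0.8,"slide":[0,0,0],"dr":[0,0,0]},{"jaw":0.8,"slide":[0,0,0],"dr":[0,0,0]}]'
python3 -c "
from h import *
im,c,s=snap('wrist','w16.png');print(s['position'])
g=cv2.cvtColor(im,cv2.COLOR_BGR2HSV);x,y=proj(c,(657,-252.6,13)).astype(int);print(x,y)
m=(g[...,2]>105)&(g[...,1]<45);m[:y-45]=0;m[y+45:]=0;m[:,:x-55]=0;m[:,x+55:]=0
for b in blobs(m,100):
    P=[onz(c,tuple(map(float,q)),14).round(1) for q in cv2.boxPoints(b[3])]
    print(np.round(b[:3],1),b[3],onz(c,b[:2],14).round(1),P)"
```

```text
time: 32.15
position: [428.4, -293.8, 185.6]
tool_rot: [-3.141, -0.0, 1.621]
wrist_force: [-0.3, -0.3, -1.2]
finger_gap: 27.5
gripper_force: 0.0
pocket [259.90482983 175.53225217] ferrule [259.91824885 176.44079779]
259 175
[[247 247 247 247 247 247 247 247 247 247 247 247 248 250 240 235 231]
 [247 247 247 247 248 248 247 247 247 247 248 248 248 242 236 232 230]
 [249 248 248 248 248 245 248 248 248 249 248 244 242 239 234 232 230]
 [237 240 242 243 242 240 241 253 253 235 236 240 241 237 234 230 229]
 [232 233 238 239 241 236 198 164 143 140 162 209 239 237 232 229 232]
 [232 234 238 239 225 151 129 127 125 129 128 130 165 229 232 228 232]
 [230 235 239 235 151 124 131 126 132 138 129 129 125 174 228 228 234]
 [232 236 238 207 126 126 138 130 131 154 140 124 125 131 221 230 235]
 [229 236 235 172 118 123 138 120 120 117 138 129 124 119 206 229 237]
 [232 237 235 167 117 123 120 115 118 118 124 140 125 120 195 228 235]
 [233 236 236 188 116 123 117 118 118 120 114 119 120 123 205 230 236]
 [233 237 237 221 125 117 110 113 111 115 112 120 116 156 220 235 237]
 [233 237 238 233 183 12
[... 321 characters left out ...]
 234 235]
 [236 236 238 236 231 232 235 237 237 236 231 229 226 226 235 231 234]
 [236 238 238 236 233 231 235 238 236 236 230 226 225 229 235 233 233]
 [236 237 236 234 231 233 236 238 235 236 229 226 225 230 234 232 232]]
time: 33.08
position: [655.6, -252.3, 184.1]
tool_rot: [-3.138, -0.001, 1.621]
wrist_force: [0.0, 0.1, 1.2]
finger_gap: 73.6
gripper_force: 0.0
[ 655.58728913 -252.31913933  184.11492714]
260 176
[ 260.2  175.4 1020. ] ((260.4447021484375, 175.85064697265625), (56.86463165283203, 20.53070068359375), 11.689370155334473) [ 656.1 -251.5   14. ] [array([ 618.5, -259.6,   14. ]), array([ 623.2, -233.4,   14. ]), array([ 693.9, -244.5,   14. ]), array([ 690.7, -271.2,   14. ])]
```

Bar centre (656.3,-251.9), axis -9.1°, 72 x 26 mm in the mask, matching its size. Turning the tool to it.

```bash
python3 -m jog '[{"jaw":0.6,"slide":[0,0,0],"dr":[0,0,10.2]},{"jaw":0.6,"slide":[0,0,0],"dr":[0,0,10.2]},{"jaw":0.6,"slide":[0,0,0],"dr":[0,0,10.2]},{"jaw":0.6,"slide":[0,0,0],"dr":[0,0,10.2]},{"jaw":0.6,"slide":[0,0,0],"dr":[0,0,10.2]},{"jaw":0.6,"slide":[0,0,0],"dr":[0,0,10.2]},{"jaw":0.6,"slide":[0,0,0],"dr":[0,0,10.2]},{"jaw":0.6,"slide":[0,0,0],"dr":[0,0,10.2]},{"jaw":0.6,"slide":[0,0,0],"dr":[0,0,10.2]},{"jaw":0.6,"slide":[0,0,0],"dr":[0,0,10.2]},{"jaw":0.6,"slide":[0,0,0],"dr":[0,0,0]}]' 30
python3 -c "
from h import *
go(656.3,-251.7,12)
im,c,s=snap('wrist','w17.png')
g=cv2.cvtColor(im,cv2.COLOR_BGR2HSV);x,y=proj(c,(656,-252,13)).astype(int);print(x,y)
m=(g[...,2]>105)&(g[...,1]<45);m[:y-50]=0;m[y+50:]=0;m[:,:x-30]=0;m[:,x+30:]=0
for b in blobs(m,100):
    print(np.round(b[:3],1),b[3],onz(c,b[:2],14).round(1),[onz(c,tuple(map(float,q)),14).round(1)[:2] for q in cv2.boxPoints(b[3])])"
```

```text
time: 34.5
position: [655.8, -253.1, 186.2]
tool_rot: [-3.142, 0.001, -0.159]
wrist_force: [-0.2, 0.1, -0.2]
finger_gap: 55.1
gripper_force: 0.0
pos [ 655.8 -253.1  186.2] yaw deg -9.13 slide x,y,z 0.3 -1.5 174.2
258 174
[ 257.6  174.9 1251. ] ((258.2013244628906, 174.21160888671875), (38.196937561035156, 59.04588317871094), 19.855215072631836) [ 655.6 -250.9   14. ] [array([ 634. , -211.3]), array([ 700.6, -249.1]), array([ 677.7, -290.7]), array([ 608.8, -254.8])]
```

```bash
python3 -m jog '[{"jaw":0.6,"slide":[0.3,-1.3,40],"dr":[0,0,0]},{"jaw":0.6,"slide":[0,0,45],"dr":[0,0,0]},{"jaw":0.6,"slide":[0,0,40],"dr":[0,0,0]},{"jaw":0.6,"slide":[0,0,25],"dr":[0,0,0]},{"jaw":0.6,"slide":[0,0,15],"dr":[0,0,0]},{"jaw":0.6,"slide":[0,0,8],"dr":[0,0,0]},{"jaw":0.6,"slide":[0,0,2.5],"dr":[0,0,0]},{"jaw":0.6,"slide":[0,0,0],"dr":[0,0,0]}]'
python3 -m jog '[{"jaw":0.2,"slide":[0,0,0],"dr":[0,0,0]},{"jaw":0.2,"slide":[0,0,0],"dr":[0,0,0]},{"jaw":0.2,"slide":[0,0,0],"dr":[0,0,0]},{"jaw":0.2,"slide":[0,0,0],"dr":[0,0,0]},{"jaw":0.2,"slide":[0,0,0],"dr":[0,0,0]}]' 30
```

```text
time: 35.55
position: [658.0, -251.6, 11.5]
tool_rot: [3.141, -0.001, -0.159]
wrist_force: [-0.4, 1.2, 0.1]
finger_gap: 54.9
gripper_force: 0.0
time: 36.17
position: [657.6, -251.5, 10.9]
tool_rot: [3.141, -0.0, -0.16]
wrist_force: [-0.4, -0.1, 2.4]
finger_gap: 25.4
gripper_force: 30.0
```

```bash
python3 -m jog '[{"jaw":0.2,"slide":[0,0,-15],"dr":[0,0,0]},{"jaw":0.2,"slide":[0,0,-35],"dr":[0,0,0]},{"jaw":0.2,"slide":[0,0,-20],"dr":[0,0,-10.2]},{"jaw":0.2,"slide":[0,0,-20],"dr":[0,0,-10.2]},{"jaw":0.2,"slide":[0,0,-20],"dr":[0,0,-10.2]},{"jaw":0.2,"slide":[0,0,-20],"dr":[0,0,-10.2]},{"jaw":0.2,"slide":[0,0,-10],"dr":[0,0,-10.2]},{"jaw":0.2,"slide":[0,0,0],"dr":[0,0,-10.2]},{"jaw":0.2,"slide":[0,0,0],"dr":[0,0,-10.2]},{"jaw":0.2,"slide":[0,0,0],"dr":[0,0,-10.2]},{"jaw":0.2,"slide":[0,0,0],"dr":[0,0,-10.2]},{"jaw":0.2,"slide":[0,0,0],"dr":[0,0,-10.2]}]'
python3 -c "
from h import *
go(431,-20)"
```

```text
time: 37.67
position: [657.2, -251.2, 151.2]
tool_rot: [-3.141, -0.0, 1.626]
wrist_force: [0.3, -0.5, -2.3]
finger_gap: 25.2
gripper_force: 30.0
pos [ 657.2 -251.2  151.2] yaw deg 93.19 slide x,y,z 243.5 -213.0 None
```

Stop short at y = -20 so that the camera sees the V block past the bar.

```bash
python3 -m jog '[{"jaw":0.2,"slide":[35,-30.5,0],"dr":[0,0,0]},{"jaw":0.2,"slide":[35,-30.5,0],"dr":[0,0,0]},{"jaw":0.2,"slide":[35,-30.5,0],"dr":[0,0,0]},{"jaw":0.2,"slide":[35,-30.5,0],"dr":[0,0,0]},{"jaw":0.2,"slide":[35,-30.5,0],"dr":[0,0,0]},{"jaw":0.2,"slide":[35,-30.5,0],"dr":[0,0,0]},{"jaw":0.2,"slide":[33,-30,0],"dr":[0,0,0]},{"jaw":0.2,"slide":[0,0,0],"dr":[0,0,0]},{"jaw":0.2,"slide":[0,0,0],"dr":[0,0,0]}]'
python3 -c "
from h import *
im,c,s=snap('wrist','w18.png');print(s['position'])
for n,X in [('vb',(431,32.5,46)),('Vend',(429.7,60.5,46)),('Vnear',(432.3,4.5,46))]: print(n,proj(c,X).round(1))
cv2.imwrite('pics/w18c.png',cv2.resize(im[:300,120:400],None,fx=2,fy=2))
go(431,33.8,60)"
```

```text
time: 38.8
position: [433.6, -19.4, 151.5]
tool_rot: [3.14, 0.0, 1.621]
wrist_force: [-0.3, 0.1, -3.0]
finger_gap: 25.2
gripper_force: 30.0
[433.55902604 -19.43968736 151.47923256]
vb [259.3 139.7]
Vend [259.5 110.4]
Vnear [259.2 167.5]
pos [433.8 -19.7 151.3] yaw deg 92.86 slide x,y,z 53.6 -0.1 91.3
```

View pics/w18c.png

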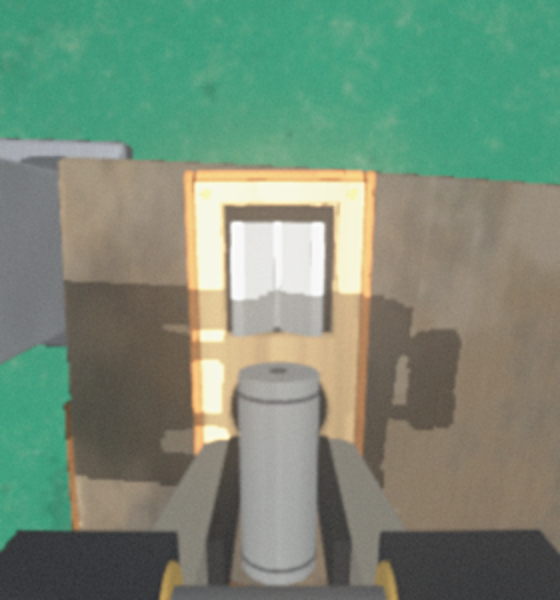

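Block edges are at rows 221 and 335 of the crop, exactly as predicted, and V line (277) and bar axis (279) are nearly in line. Moving over and lowering.

```bash
python3 -m jog '[{"jaw":0.2,"slide":[27,-0.5,0],"dr":[0,0,0]},{"jaw":0.2,"slide":[26.6,-0.4,0],"dr":[0,0,0]},{"jaw":0.2,"slide":[0,0,30],"dr":[0,0,0]},{"jaw":0.2,"slide":[0,0,30],"dr":[0,0,0]},{"jaw":0.2,"slide":[0,0,18],"dr":[0,0,0]},{"jaw":0.2,"slide":[0,0,10],"dr":[0,0,0]},{"jaw":0.2,"slide":[0,0,6],"dr":[0,0,0]},{"jaw":0.2,"slide":[0,0,0],"dr":[0,0,0]},{"jaw":0.2,"slide":[0,0,0],"dr":[0,0,0]}]'
python3 -c "
from h import *
go(431,33.8,53)"
```

```text
time: 39.98
position: [429.6, 34.1, 57.2]
tool_rot: [3.141, -0.0, 1.621]
wrist_force: [0.7, 0.7, -1.3]
finger_gap: 25.3
gripper_force: 30.0
pos [429.6  34.1  57.2] yaw deg 92.85 slide x,y,z -0.4 1.4 4.2
```

```bash
python3 -m jog '[{"jaw":0.2,"slide":[0,0.4,2.5],"dr":[0,0,0]},{"jaw":0.2,"slide":[0,0,1.7],"dr":[0,0,0]},{"jaw":0.2,"slide":[0,0,0],"dr":[0,0,0]}]'
python3 -m jog '[{"jaw":0.2,"slide":[0,0,2],"dr":[0,0,0]},{"jaw":0.2,"slide":[0,0,0],"dr":[0,0,0]}]'
```

```text
time: 40.35
position: [429.4, 34.2, 52.4]
tool_rot: [-3.142, -0.0, 1.621]
wrist_force: [0.7, -0.8, -3.0]
finger_gap: 25.4
gripper_force: 30.0
time: 40.6
position: [429.4, 34.1, 50.4]
tool_rot: [-3.141, 0.0, 1.621]
wrist_force: [-0.0, 0.1, -3.4]
finger_gap: 25.0
gripper_force: 30.0
```

```bash
python3 -m jog '[{"jaw":0.32,"slide":[0,0,0],"dr":[0,0,0]},{"jaw":0.32,"slide":[0,0,0],"dr":[0,0,0]},{"jaw":0.5,"slide":[0,0,0],"dr":[0,0,0]},{"jaw":0.5,"slide":[0,0,0],"dr":[0,0,0]},{"jaw":0.5,"slide":[0,0,-20],"dr":[0,0,0]},{"jaw":0.5,"slide":[0,0,-40],"dr":[0,0,0]},{"jaw":0.5,"slide":[0,0,-50],"dr":[0,0,0]},{"jaw":0.5,"slide":[-20,0,-50],"dr":[0,0,0]},{"jaw":0.5,"slide":[-40,0,-20],"dr":[0,0,0]},{"jaw":0.5,"slide":[-40,0,0],"dr":[0,0,0]},{"jaw":0.5,"slide":[0,0,0],"dr":[0,0,0]},{"jaw":0.5,"slide":[0,0,0],"dr":[0,0,0]}]'
python3 - <<'E'
from h import *
im,c,s=snap('wrist','w19.png');sd,cs,_=snap('side','s19.png')
print(s['position'],s['wrist_force'])
a=np.radians(2.7);B=lambda y,z:(431-y*np.sin(a),32.5+y*np.cos(a),z)
print('pred bar ends top',proj(c,B(35,60)),proj(c,B(-35,60)),proj(c,B(0,60)))
h=cv2.cvtColor(im,cv2.COLOR_BGR2HSV)
x,y=proj(c,B(0,55)).astype(int)
v=im.max(2);np.set_printoptions(linewidth=230)
print(x,y);print(v[max(0,y-60):y+60:4,x-44:x+44:4])
# ring, mandrels, ferrule in side + wrist
for n,X in [('ring',(434.8,-49.3,20)),('tall t',(439.6,-222.5,81)),('tall b',(439.6,-222.5,6)),('stout top',(564,-184.5,50)),('stout fl',(564,-184.5,12)),('ferr top',(429,-293.6,32)),('pocket',(429,-293.6,14)),('bar',B(0,60)),('bar-end',B(-35,47))]: print(n,'side',proj(cs,X).round(1),'wrist',proj(c,X).round(1))
g=sd.max(2)
print('ferr side');print(g[236:268:2,174:206:2])
s0=cv2.imread('pics/side0.png');d=cv2.absdiff(sd,s0).max(2)[195:235,255:282]
print('stout region diff max/mean',d.max(),d.mean())
E
```

```text
time: 42.1
position: [434.2, -65.5, 230.3]
tool_rot: [-3.141, -0.0, 1.62]
wrist_force: [-0.4, 0.6, 0.8]
finger_gap: 45.9
gripper_force: 0.0
[434.15480464 -65.46491667 230.25839717] [-0.42484481  0.56197939  0.77588947]
pred bar ends top [260.93696045  63.30835473] [260.7423672  125.19359073] [260.83891225  94.95501324]
260 95
[[161 162 154 150 160 158 160 166 160 158 162 158 161 160 161 159 161 159 159 170 164 162]
 [157 157 159 146 162 160 162 160 163 159 163 158 163 165 163 160 163 161 161 169 165 159]
 [154 164 163 159 163 159 160 164 159 162 162 155 161 164 166 163 164 162 161 160 164 159]
 [160 159 162 160 160 160 164 163 161 163 158 165 162 166 163 169 163 166 163 162 159 162]
 [125 152 152 150 151 145 161 163 159 160 165 164 165 161 162 172 168 166 166 168 163 162]
 [154 148 245 250 248 248 249 249 249 249 249 249 249 249 249 249 251 251 252 250 222 166]
 [154 153 245 248 248 248 248 248 247 248 248 248 248 248 247 247 247 247 246 247 240 176]
 [158 149 246 247 247 247 247 247 247 245 244 243 244 245 247 247 247 247 247 247 243 168]
 [156 149 247 248 247 248 251 250 250 205 21
[... 2806 characters left out ...]
235 241 243 215 197 238 239 242 244 238 232 239]
 [181 239 237 235 236 242 200  16  13 156 239 245 243 235 233 241]
 [222 237 235 236 239 245 194  15   9  80 218 240 238 233 237 241]
 [238 235 235 236 241 234 148  16   4  31 117 159 216 232 241 242]
 [239 235 234 239 234 163  93  17   8  13  35  79 160 231 241 241]
 [235 235 235 241 209 105  41  12  15  19  36  33 117 236 242 240]
 [234 234 237 245 215  70  41  67 105  81  38  46 195 241 240 239]
 [234 235 242 244 244 186  62  33  29  25  94 196 239 241 240 236]
 [235 238 243 245 243 240 236 223 215 231 233 235 240 241 238 233]
 [234 241 244 244 240 237 243 246 244 238 233 236 241 240 236 232]]
stout region diff max/mean 80 5.979629629629629
```

The bar sits centred in the V and the ferrule top is at (190,250) in the side view as predicted for its pocket. The ring and tall mandrel were checked earlier, and the stout mandrel was not touched. Handing in.

```bash
python3 -c "
from plant import arm
print(arm.hand_in())"
```

```text
the job is handed in; nothing more can be done
None
```

I made up both kits and handed the job in at about 42 s of the 102 s allowed; my camera checks put every part in its pocket, but the hand-in gave no verdict.

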